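# Bring the round column round on the materials carousel and stand it on the display stand

### The job

Turn the carousel until the bay with the long round column squarely faces the opening in the clear cover, and lift the column out through it. Then stand the column upright on the round inlay of the wooden display stand, close against the stop, and let go; leave the other three solids in their bays and the other things on the table where they are.

Things in the scene. Friction and masses are not known exactly. Their poses are not given: they have to be found in the camera images.
- carousel: Materials carousel: fixed wooden base 320 x 320 x 14 mm, origin under its centre, z up; -x points out through the opening. On it a disc, 296 mm across, turns about the vertical axis through the origin; the bays' floor is 24 mm above the table. Four bays 90 degrees apart, one wooden solid lying radially in each; the radial walls between them, 6 mm thick, reach 60 mm above the table.
- opening (a point): Middle of the opening in the carousel's fixed clear cover, at the cover's top, 68 mm above the table, 90 mm from the turning axis; axes as the carousel's. The cover is 4 mm thick and lies over all bays but for this opening, 140 mm (x) by 150 mm (y), open towards -x as well. The bay that faces it has its middle line under it.
- rotor (a joint): How far the disc has been turned from its start position (rad, 0 at the start whatever bay faces the opening), growing counter-clockwise seen from above. No end stop within 6.28 rad either way. It turns stiffly (about 0.06 N m of friction), has no detents, and stays where it is left.
- knob (a point): Centre of the bar knob that turns the disc, on the turning axis, 96 mm above the table. The bar is 60 mm long along this point's x, 22 mm wide along its y, and stands from 74 to 119 mm above the table (6 mm above the cover). It turns with the disc; the bays lie along its +x, -x, +y and -y, the column's along +x or -x.
- column: The long round column: plain wooden cylinder, 34 mm across, 100 mm long, 45 to 91 g, origin at its centre, x along the cylinder. At first it lies in a bay, centre about 94 mm from the turning axis and 41 mm above the table. Strips 7 mm high flank its inner half; its outer half is free. Gripped lightly near one end, it turns between the pads when its other end is pressed against something.
- square_bar: Wooden square bar 34 x 34 x 100 mm in the bay opposite the column, origin at its centre. To be left in its bay.
- short_round: Short wooden cylinder, 34 mm in diameter, 56 mm long, in another bay, origin at its centre. To be left in its bay.
- short_square: Short wooden square bar 34 x 34 x 56 mm in another bay, origin at its centre. To be left in its bay.
- stand: Display stand, fixed: wooden board 200 (x) x 140 (y) x 12 mm, origin at the centre of its underside, z up. An upright stop, a rigid flat wall 120 mm wide and 12 mm thick, rises across its far end to 60 mm above the table; the face of the stop that looks along -x is at x = 80 mm. A dark round inlay, flush with the board, lies in front of the middle of the stop.
- inlay (a point): Where the axis of the standing column belongs: on the board's top, 12 mm above the table, at x = 62 mm, y = 0 in the stand's frame, 18 mm in front of the stop's face. Axes as the stand's.
- eraser: White eraser 45 x 22 x 12 mm beside the stand, origin under its centre. Leave alone.
- pencil: Wooden pencil 168 mm long, 9 mm thick, lying along its x axis between the carousel and the stand, nearer the robot, origin under its middle. Leave alone.
- tiles: Pile of five wooden tiles 45 x 45 mm, 20 mm high in all, one piece, to the left of the carousel, origin under its centre. Leave alone.
- glue: White glue bottle, 40 mm in diameter, 120 mm high, behind, origin under its centre. Leave alone.
- pencil_cup: Steel cup 76 mm in diameter, 100 mm high, with pencils up to 170 mm, behind, origin under its centre. Leave alone.
Things that resemble listed ones, but are neither listed nor needed, are in the scene too. Leave any purple look-alike of the stand alone.

How it is judged:
By the outcome, as a careful person would: the job done as asked, in the order asked, and still so for the second after the job is handed in, with the robot touching nothing.
It also fails if it takes over 72 s, if anything falls off the work surface, if the arm or the gripper's body presses on something with over 40 N, if the wrist force passes 120 N, or if a joint passes its speed limit or range.

### The arm

A 6-joint arm with a two-finger parallel gripper is mounted at the origin on the work surface. World frame = base frame: x ahead of the robot, y to its left, z up, the work surface at z = 0. Lengths are in m, angles in rad, forces in N, time in s.
With the tool pointing down it reaches from about 0.275 to 0.825 m from the base axis. Payload 4.9 kg.
Tool frame: the origin (TCP) lies midway between the tips of the shut fingers; the grasp point (between the pads) lies 19 mm behind it; x points along the fingers, y is the direction in which the jaws open and shut, and the axes are right-handed (so a half turn about x gives the same grasp; the last joint's range is limited). The gripper opens to 85 mm and grips with 20 to 120 N. Pads are 22 mm wide; open, the fingers measure 114 mm over their backs; the gripper's body (76 mm by 85 mm) begins 54 mm behind the grasp point. The pads swing forward as they close: fully open they stand 13 mm farther back than shut.
Start: joints at [-1.41, 0.326, -0.193, 1.052, 0, 1.437], TCP at [0.16, -0.526, 0.231] pointing down, gripper open.
Joint ranges: [-2.65, 2.65], [-0.97, 1.79], [-1.3, 1.35], [-1.93, 2.1], [-1.47, 1.37], [-3.14, 3.14]. Speed limits (rad/s): [2.57, 2.57, 3.14, 3.14, 3.14, 3.14].

### API

Orientations are given as a 3x3 rotation matrix whose columns are the frame's x, y, z axes.
In Python, from station import bot, vision gives the robot as it stands.
- The arm moves only by the tool jog_arm, never from a script. Its argument "targets" is a list that holds one entry, the list of rows, each a list of 7 numbers: the turn, a rotation vector about the tool's x, y, z in rad, then the shift along the tool's x, y, z in cm, then the closure in counts, from 0 (fully open) to 255 (shut). A call has 1 to 12 rows; each row shifts and turns the commanded pose from where the row before left it, along the tool's axes as they then stand; what a row does not reach is not made up. A row lasts 1/8 s, in which the tool goes at most 62.5 mm and 10.7 degrees, less where a joint would pass 70% of its speed; a pose out of reach is approached as far as the arm can. A call is refused whole if a number of a shift passes 6.25 or a number of a turn 0.188, either way. A call with a gripper value outside its range is refused whole. The fingers move at their own pace and stop on an object; "squeeze" is the grip in N (left out, the last holds). Time passes only in rows, so rows that do not move let the fingers close. It gives the time, the measured TCP pose, the force and the opening at its end, in the units of the state.
- bot.get_state(): the state, without advancing time (a new reading comes with each control period).
- vision.grab_frame(name): name is "scene" or "side" or "wrist"; returns the picture (480x640x3 uint8, red, green, blue); there is no depth.
- vision.camera_model(name): a dict with "fx", "fy", "cx", "cy" (pixels), "k1" (the pictures are not rectified: a ray, as slopes to the right and down, at radius r is drawn at 1 + k1 r^2 times it, then the intrinsics apply), "R" (3x3) and "t" (3): a world point X has camera coordinates R X + t; the wrist camera has in their place "T_tool_cam" (4x4, takes a point from camera to tool coordinates, whose origin is the TCP and whose axes are the tool frame's). Camera axes: x right, y down, z forward; pixel columns grow to the right and rows downward; lengths in m; the calibration is good to about 2 mm. A picture is of the moment at which its call begins: read the wrist's pose just before it. camera_model takes no time and is no camera call.
- bot.close_job(): hands the job in, once; it reports no verdict.
The state is a dict: "time_s": time; "q": joint angles; "joint_vel": joint speeds; "joint_torque": joint torques, N m; "position": TCP position; "tcp_rot": TCP orientation; "ft_force": force on the tool from outside, world axes, zero at the start; "torque": the same for the moment, N m; "gripper_width": opening from 0.0 (shut) to 1.0 (fully open).
Only numpy, scipy, OpenCV 4.12 (cv2) and the standard library are available. Lean on these libraries where they do the work, as an engineer would, in place of code of your own. Each camera call takes 0.05 s, during which the arm holds its last target.

## Working session

There is one attempt and no reset: what is moved stays moved. The work goes in short steps, Python scripts to look and compute and a tool call to move; the robot and the scene stay as the last step left them, time stands still between calls to the robot, and variables do not carry over. Pictures are saved under pics/ and viewed, and the job is handed in when it is done.

Besides the shell and the picture viewer there is one more tool, called after "Request:" by a JSON object that holds its "fn" and its "kwargs", one argument or row to a line. jog_arm: Moves the arm, as the interface text tells. Its arguments: {"type":"object","properties":{"targets":{"type":"array","items":{"type":"array","items":{"type":"array","items":{"type":"number"}}}},"squeeze":{"type":"number"}},"required":["targets"]}

```bash
mkdir -p pics; ls
python3 - <<'E'
from station import bot, vision
import cv2,numpy as np
for n in ["scene","side"]:
    f=vision.grab_frame(n); cv2.imwrite(f"pics/{n}0.png",cv2.cvtColor(f,cv2.COLOR_RGB2BGR))
for n in ["scene","side","wrist"]: print(n,vision.camera_model(n))
print(bot.get_state())
E
```

```text
pics
scene {'fx': 531.0241965803767, 'fy': 531.0241965803767, 'cx': 320.9138690581218, 'cy': 239.58663118238493, 'k1': -0.12844283363165077, 'R': array([[-0.58430906,  0.81124026,  0.02172935],
       [ 0.51271741,  0.38978327, -0.76497703],
       [-0.6290499 , -0.435842  , -0.64369091]]), 't': array([ 0.31492231, -0.20163574,  1.7669369 ])}
side {'fx': 588.2117580175085, 'fy': 588.2117580175085, 'cx': 319.07135357312626, 'cy': 249.09923059555683, 'k1': 0.021965384335171145, 'R': array([[-0.90639619, -0.42227959,  0.01122033],
       [-0.31025884,  0.6474551 , -0.69609004],
       [ 0.28667996, -0.63441457, -0.71786681]]), 't': array([0.45023706, 0.24169465, 1.61709817])}
wrist {'fx': 432.4713863728192, 'fy': 432.4713863728192, 'cx': 312.9492273533018, 'cy': 241.21403662013626, 'k1': -0.015828047995532012, 'T_tool_cam': array([[-2.25717131e-04, -2.71611538e-01,  9.62406942e-01,
        -1.42424874e-01],
       [ 9.99999922e-01, -3.73106389e-04,  1.29235470e-04,
         1.14832396e-03],
       [ 3.23978334e-04,  9.62406896e-01,  2.71611601e-01,
        -7.10615795e-02],
       [ 0.0
[... 159 characters left out ...]
200089e+00,
        7.49531327e-06,  1.43662793e+00]), 'joint_vel': array([ 0.00188803, -0.0009315 ,  0.00312146, -0.00185572,  0.00122799,
       -0.00038099]), 'joint_torque': array([ 6.56384054e-04, -4.44242764e+01,  2.63036764e+01,  7.97597895e-03,
       -9.33933984e-05, -6.52304664e-06]), 'position': array([ 0.15974126, -0.52574964,  0.23059687]), 'tcp_rot': array([[-2.36870553e-04,  2.90536440e-01, -9.56863899e-01],
       [ 1.50889615e-03, -9.56862732e-01, -2.90536460e-01],
       [-9.99998834e-01, -1.51262779e-03, -2.11736713e-04]]), 'ft_force': array([ 0.06989853, -1.02013558,  0.34778824]), 'torque': array([0.03584514, 0.0261069 , 0.02325222]), 'gripper_width': 1.0014959516668693}
```

View pics/scene0.png

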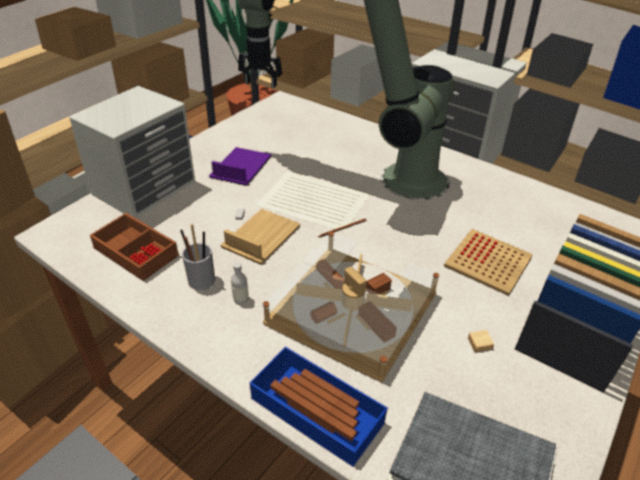

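View pics/side0.png

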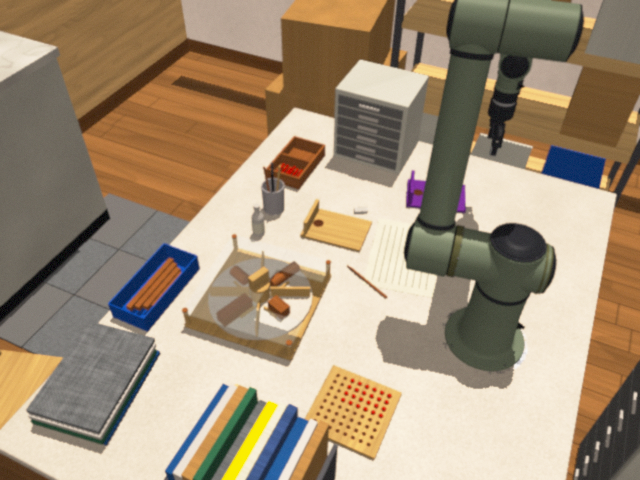

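Run:
```python
import cv2
a=cv2.imread("pics/scene0.png")
cv2.imwrite("pics/s1.png",cv2.resize(a[220:390,250:450],None,fx=4,fy=3.5,interpolation=cv2.INTER_CUBIC)[:600,:800])
a=cv2.imread("pics/side0.png")
cv2.imwrite("pics/d1.png",cv2.resize(a[220:370,170:370],None,fx=4,fy=4,interpolation=cv2.INTER_CUBIC))
cv2.imwrite("pics/d2.png",cv2.resize(a[170:270,280:420],None,fx=5,fy=5,interpolation=cv2.INTER_CUBIC))
a=cv2.imread("pics/scene0.png")
cv2.imwrite("pics/s2.png",cv2.resize(a[190:280,210:320],None,fx=6,fy=6,interpolation=cv2.INTER_CUBIC))
```

```text
(no output)
```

View pics/s1.png

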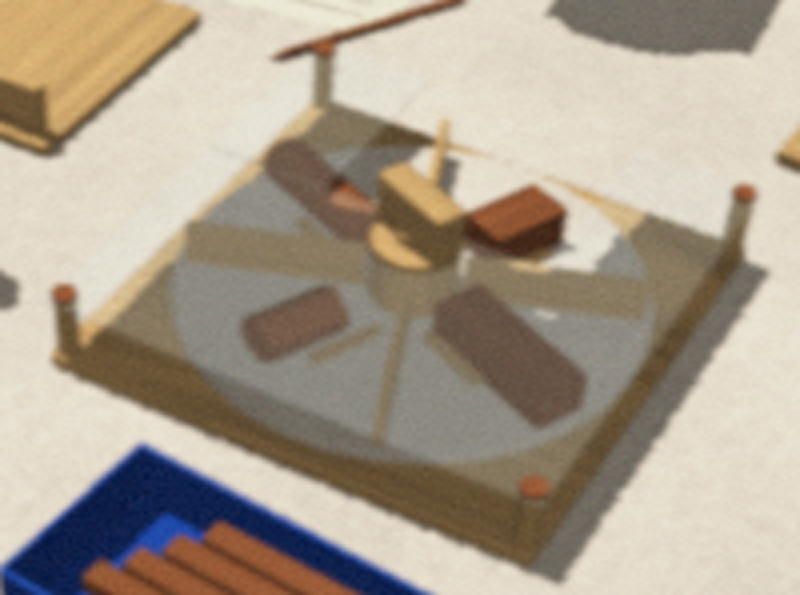

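View pics/d1.png

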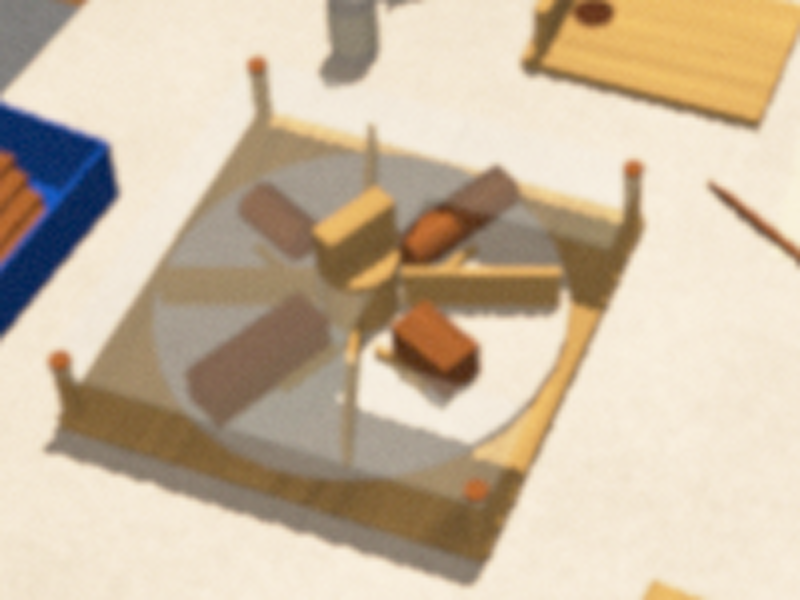

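View pics/d2.png

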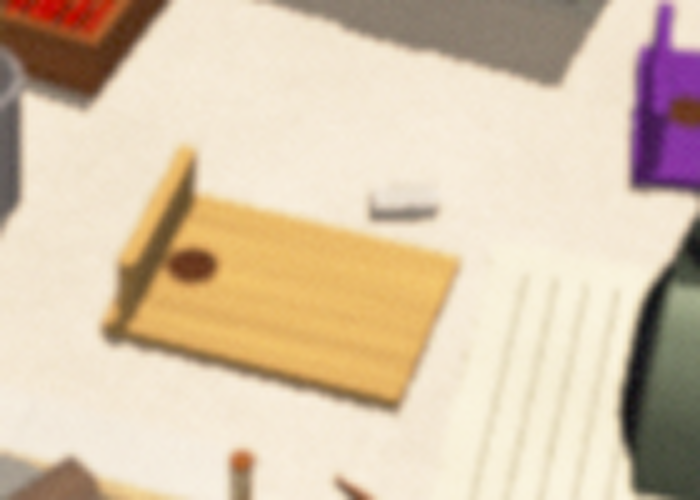

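View pics/s2.png

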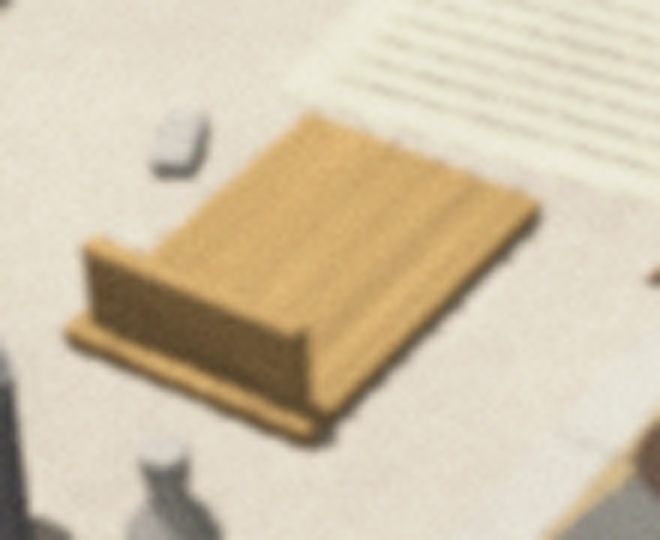

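The column is the round bar at scene (328,272) / side (285,275). It lies 90° from the opening, which shows the short square at scene (378,282). The square bar opposite is at scene (377,322). The wooden stand is at scene (262,235); the purple look-alike at (240,165) I'll leave alone. Next, a rough fit from these pictures.

```bash
cat > h.py <<'E'
import numpy as np, cv2
from scipy.optimize import least_squares
from station import vision, bot
def cam(n,st=None):
    m=vision.camera_model(n)
    if 'R' in m: return m,np.array(m['R']),np.array(m['t'])
    T=np.eye(4); T[:3,:3]=st['tcp_rot']; T[:3,3]=st['position']
    W=T@m['T_tool_cam']; R=W[:3,:3].T; return m,R,-R@W[:3,3]
def proj(c,X):
    m,R,t=c; X=np.atleast_2d(X); p=X@R.T+t; s=p[:,:2]/p[:,2:]
    r2=(s**2).sum(1,keepdims=True); s=s*(1+m['k1']*r2)
    return s*[m['fx'],m['fy']]+[m['cx'],m['cy']]
def ray(c,uv,z):
    m,R,t=c; d=(np.array(uv,float)-[m['cx'],m['cy']])/[m['fx'],m['fy']]; s=d.copy()
    for _ in range(20): s=d/(1+m['k1']*(s@s))
    w=R.T@np.array([s[0],s[1],1]); o=-R.T@t
    return o+w*(z-o[2])/w[2]
def place(p,L):
    c,s=np.cos(p[2]),np.sin(p[2]); L=np.atleast_2d(L)
    return np.c_[p[0]+c*L[:,0]-s*L[:,1],p[1]+s*L[:,0]+c*L[:,1],L[:,2]]
def fit(obs,p0):
    # obs: list of (cam, local, uv)
    f=lambda p: np.concatenate([(proj(c,place(p,l))[0]-uv) for c,l,uv in obs])
    r=least_squares(f,p0,loss='soft_l1'); return r.x,r.fun.reshape(-1,2)
E
python3 - <<'E'
from h import *
S=cam('scene');D=cam('side')
s=lambda x,y:(250+x/4,220+y/3.5); d=lambda x,y:(170+x/4,220+y/4)
for n,c,uv,z in [('near',S,s(530,562),0),('left',S,s(60,362),0),('post',S,s(325,105),.014),
  ('D near',D,d(480,560),0),('D left',D,d(65,430),0),('D far',D,d(262,118),.014),('D right',D,d(635,220),.014),
  ('knobS',S,s(424,195),.119),('knobD',D,d(356,222),.119)]:
    print(n,ray(c,uv,z).round(3))
s2=lambda x,y:(210+x/6,190+y/6); d2=lambda x,y:(280+x/5,170+y/5)
for n,c,uv,z in [('inlayD',D,d2(191,266),.012),('nearright D',D,d2(396,408),0),('top right D',D,d2(460,262),.012),('S',S,s2(310,118),.012),('S',S,s2(540,208),.012),('S',S,s2(70,345),0),('S',S,s2(315,442),0)]:
    print(n,ray(c,uv,z).round(3))
E
```

```text
near [0.753 0.321 0.   ]
left [0.781 0.008 0.   ]
post [ 0.477 -0.01   0.014]
D near [0.445 0.293 0.   ]
D left [0.752 0.322 0.   ]
D far [0.775 0.015 0.014]
D right [ 0.471 -0.013  0.014]
knobS [0.618 0.154 0.119]
knobD [0.606 0.156 0.119]
inlayD [ 0.595 -0.205  0.012]
nearright D [ 0.431 -0.155  0.   ]
top right D [ 0.439 -0.284  0.012]
S [ 0.451 -0.284  0.012]
S [ 0.439 -0.148  0.012]
S [ 0.641 -0.269 -0.   ]
S [ 0.623 -0.135  0.   ]
```

Run:
```python
from h import *
S=cam('scene');D=cam('side')
for n,c,uv,z in [('cabS',S,(147,218),0),('cabS',S,(200,190),0),('cabD',D,(334,158),0),('cabD',D,(406,178),0),('cupS',S,(200,285),0),('glueS',S,(240,300),0),('eraserD',D,(360,210),0),('pencilD',D,(350,267),0),('pencilD',D,(385,296),0),('cabtopD',D,(400,110),.25)]:
    print(n,ray(c,uv,z).round(3))
```

```text
cabS [ 0.68  -0.544  0.   ]
cabS [ 0.479 -0.522  0.   ]
cabD [ 0.696 -0.559  0.   ]
cabD [ 0.418 -0.564  0.   ]
cupS [ 0.783 -0.211  0.   ]
glueS [ 0.76  -0.092  0.   ]
eraserD [ 0.502 -0.336  0.   ]
pencilD [ 0.431 -0.082  0.   ]
pencilD [ 0.295 -0.021  0.   ]
cabtopD [ 0.478 -0.585  0.25 ]
```

Request:
{"fn": "jog_arm", "kwargs": {
  "targets": [
    [[0,0,0,-1.5,0,-3,0],[0,0,0,-1.5,-1.2,-5,0],[0,0,0,-1.5,-1.5,-5,0],[0,0,0,-1.5,-1.5,-5,0],[0,0,0,-1.5,-1.6,-5,0],[0,0,0,-1,-2,-5,0],[0,0,0,-1,-2,-5,0],[0,0,0,-0.5,-2,-5,0],[0,0,0,0,-2,-5,0],[0,0,0,0,-2,-5,0],[0,0,0,0,-2,-5,0],[0,0,0,0,0,-0.5,0]]
  ]
}}

```text
time_s: 1.6
position: [0.6219, -0.1976, 0.3299]
tcp_rot: [[-0.001, 0.295, -0.955], [0.001, -0.955, -0.295], [-1.0, -0.001, 0.001]]
ft_force: [-1.0, -0.5, -0.2]
gripper_width: 1.004
```

```bash
cat >> h.py <<'E'
import json
def log(st):
    open('log.txt','a').write(json.dumps({k:np.array(st[k]).tolist() for k in ('q','position','tcp_rot','time_s','ft_force','gripper_width')})+'\n')
def wristshot(name):
    st=bot.get_state(); f=vision.grab_frame('wrist'); log(st)
    cv2.imwrite(f'pics/{name}.png',cv2.cvtColor(f,cv2.COLOR_RGB2BGR)); 
    import pickle; pickle.dump(st,open(f'pics/{name}.pkl','wb')); return st
def wcam(name):
    import pickle; return cam('wrist',pickle.load(open(f'pics/{name}.pkl','rb')))
E
echo '{"q":[-1.41017712,0.326839342,-0.193483455,1.05200089,0,1.43662793],"position":[0.15974126,-0.52574964,0.23059687],"tcp_rot":[[-2.3687e-4,0.29053644,-0.956863899],[0.00150889,-0.95686273,-0.29053646],[-0.99999883,-0.00151263,-2.1e-4]]}' > log.txt
python3 -c "
from h import *
print(wristshot('w1')['q'])"
```

```text
[-4.20991752e-01  4.96323942e-01  3.14619045e-01  1.39066394e+00
  6.05943913e-04  2.42105347e+00]
```

View pics/w1.png

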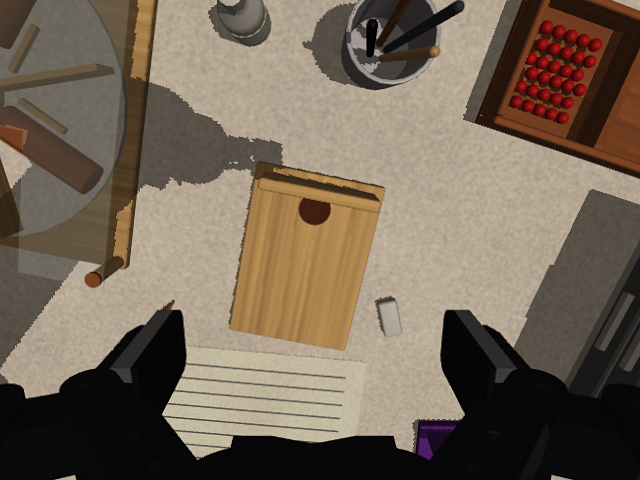

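The picture shows the wooden stand with its inlay at about (314,210) and board corners near (230,329) and (346,350). The column is seen at the left, around (50,150).

Request:
{"fn": "jog_arm", "kwargs": {
  "targets": [
    [[0,0,0,0,-1.5,-0.7,0],[0,0,0,0,-2.8,-1.3,0],[0,0,0,0,-3.2,-1.3,0],[0,0,0,0,-3.2,-1.3,0],[0,0,0,0,-3.2,-1.3,0],[0,0,0,0,-3.2,-1.3,0],[0,0,0,0,-3.2,-1.3,0],[0,0,0,0,-3.2,-1.3,0],[0,0,0,0,-3.2,-1.3,0],[0,0,0,0,-3.2,-1.3,0],[0,0,0,0,-2,-1,0],[0,0,0,0,0,0,0]]
  ]
}}

```text
time_s: 3.15
position: [0.6553, 0.1444, 0.3313]
tcp_rot: [[-0.0, 0.292, -0.956], [-0.0, -0.956, -0.292], [-1.0, 0.0, 0.0]]
ft_force: [0.6, -0.4, 1.0]
gripper_width: 1.0
```

```bash
python3 -c "
from h import *
print(wristshot('w2')['q'])
a=cv2.imread('pics/w1.png')
cv2.imwrite('pics/w1c.png',cv2.resize(a[150:360,210:400],None,fx=2.8,fy=2.8,interpolation=cv2.INTER_CUBIC))
"
```

```text
[ 1.07096924e-01  5.36805901e-01  3.84070124e-01  1.41809699e+00
 -2.18537603e-04  2.95264660e+00]
```

View pics/w2.png

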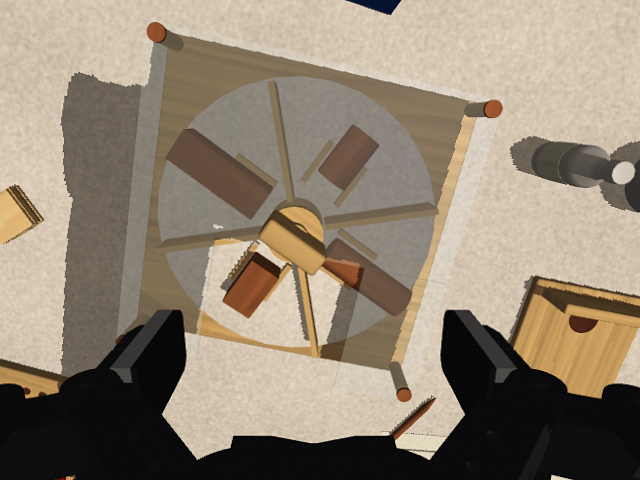

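View pics/w1c.png

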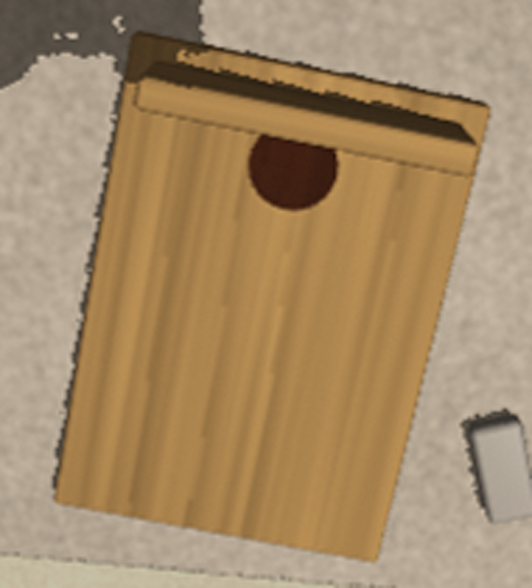

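Wrist view: the knob bar is at about (293,240), the column at (370,277) with its outer end at (400,300), the short square at (252,285), the square bar at (220,173) and the short round at (348,157). I'll crop in for the knob and base corners.

```bash
python3 -c "
from h import *
a=cv2.imread('pics/w2.png')
cv2.imwrite('pics/w2c.png',cv2.resize(a[190:330,200:420],None,fx=3.6,fy=3.6,interpolation=cv2.INTER_CUBIC))
cv2.imwrite('pics/w2d.png',cv2.resize(a[10:400,100:510],None,fx=1.5,fy=1.5,interpolation=cv2.INTER_CUBIC))
"
```

```text
(no output)
```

View pics/w2c.png

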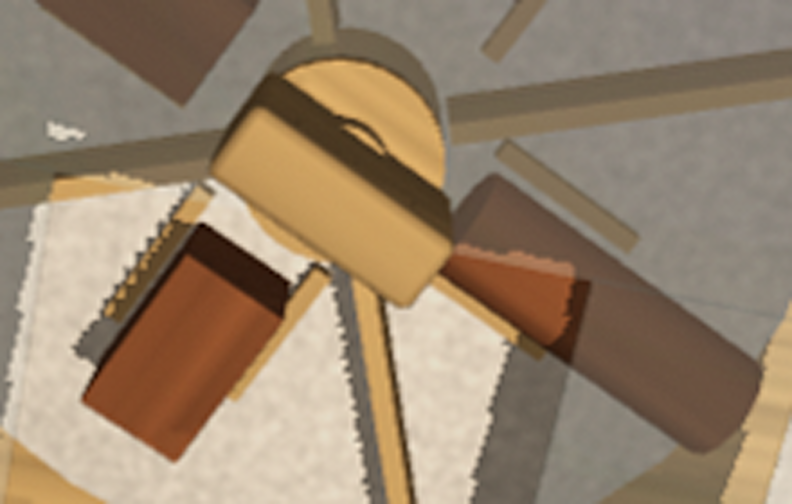

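View pics/w2d.png

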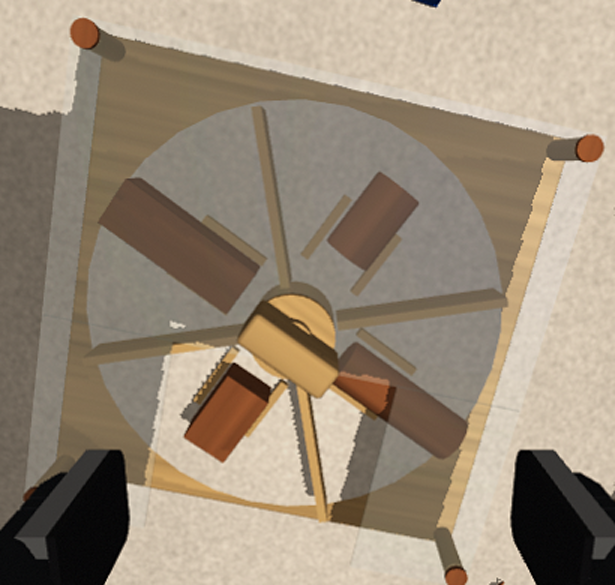

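Run:
```python
from h import *
W1=wcam('w1');W2=wcam('w2')
c1=lambda x,y:np.array((210+x/2.8,150+y/2.8)); k=lambda x,y:np.array((200+x/3.6,190+y/3.6)); b=lambda x,y:np.array((100+x/1.5,10+y/1.5))
obs=[(W1,(-.1,.07,.012),c1(55,500)),(W1,(-.1,-.07,.012),c1(378,560)),(W1,(.1,-.07,.012),c1(488,103)),(W1,(.1,.07,.012),c1(133,33)),(W1,(.062,0,.012),c1(293,165)),
 (W1,(.08,.06,.06),c1(137,108)),(W1,(.08,-.06,.06),c1(472,173))]
p,r=fit(obs,[.54,-.2,.1]); print('stand',p,'\n',r.round(1)); print('inlay',place(p,(.062,0,.012)), ray(W1,c1(293,165),.012))
obs=[(W2,(.16,.16,.014),b(101,38)),(W2,(.16,-.16,.014),b(565,138)),(W2,(-.16,-.16,.014),b(447,540)),
 (W2,(-.02,.075,.068),b(175,345)),(W2,(-.02,-.075,.068),b(392,382))]
p,r=fit(obs,[.61,.155,.08]); print('car',p,'\n',r.round(1))
print('opening',place(p,(-.09,0,.068)))
obs=[(W2,(-.03,.011,.119),k(262,107)),(W2,(-.03,-.011,.119),k(213,173)),(W2,(.03,.011,.119),k(454,243)),(W2,(.03,-.011,.119),k(408,307))]
pk,r=fit(obs,[.61,.155,-1]); print('knob',pk,'\n',r.round(1), 'rel yaw',pk[2]-p[2], np.degrees(pk[2]-p[2]))
# column ends
for q in [(475,215),(735,415)]: print(ray(W2,k(*q),.045))
```

```text
stand [ 0.53979736 -0.21308719  0.10155082] 
 [[-0.4  1.1]
 [ 0.5  0.7]
 [ 1.8  0.1]
 [-0.8 -1. ]
 [ 0.2 -0.5]
 [-1.7 -0.3]
 [ 0.5  0.6]]
inlay [[ 0.60147795 -0.20680185  0.012     ]] [ 0.60089943 -0.2067963   0.012     ]
car [0.61431272 0.15233573 0.09782187] 
 [[-3.9 -0.9]
 [ 1.1 -0.2]
 [ 1.3  3.5]
 [-4.6 -0.4]
 [ 0.8  3.5]]
opening [[0.52474299 0.1435458  0.068     ]]
knob [ 0.61730099  0.14898174 -1.91011299] 
 [[-0.7 -2.2]
 [-1.9 -0.2]
 [ 3.1  0.4]
 [ 0.7  1.9]] rel yaw -2.0079348620445088 -115.04619313233354
[0.60488252 0.10713255 0.045     ]
[0.56797297 0.01382209 0.045     ]
```

Request:
{"fn": "jog_arm", "kwargs": {
  "targets": [
    [[0,0,0,1,-1.7,3.5,0],[-0.185,0,0,0,0,0,0],[-0.185,0,0,0,0,0,0],[-0.185,0,0,0,0,0,0],[-0.185,0,0,0,0,0,0],[-0.185,0,0,0,0,0,0],[-0.185,0,0,0,0,0,0],[-0.185,0,0,0,0,0,0],[-0.185,0,0,0,0,0,0],[-0.185,0,0,0,0,0,0],[-0.185,0,0,0,0,0,0],[-0.185,0,0,0,0,0,0]]
  ]
}}

```text
time_s: 4.7
position: [0.6171, 0.1478, 0.3214]
tcp_rot: [[-0.0, 0.723, 0.691], [-0.001, 0.691, -0.723], [-1.0, -0.0, 0.0]]
ft_force: [-0.4, -0.5, -0.3]
gripper_width: 0.996
```

Request:
{"fn": "jog_arm", "kwargs": {
  "targets": [
    [[-0.185,0,0,1,0,0,0],[-0.185,0,0,1,0,0,0],[-0.185,0,0,1,0,0,0],[-0.185,0,0,1,0,0,0],[-0.185,0,0,1,0,0,0],[-0.185,0,0,1,0,0,0],[-0.185,0,0,1,0,0,0],[-0.185,0,0,1,0,0,0],[-0.185,0,0,0.5,0,0,0],[-0.185,0,0,0.5,0,0,0],[-0.185,0,0,0,0,0,0],[0,0,0,0,0,0,0]]
  ]
}}

```text
time_s: 6.2
position: [0.6172, 0.1482, 0.2314]
tcp_rot: [[-0.0, -0.939, 0.345], [-0.0, 0.345, 0.939], [-1.0, -0.0, -0.0]]
ft_force: [0.6, -0.5, 1.0]
gripper_width: 1.003
```

```bash
python3 -c "
from h import *
s=wristshot('w3');print(s['q'],s['position'],s['tcp_rot'])"
```

```text
[ 1.19624855e-01  4.85676921e-01  5.10039357e-02  1.13621419e+00
 -4.62469482e-04 -1.09932786e+00] [0.61715068 0.1481691  0.23139156] [[-3.50063856e-05 -9.38738957e-01  3.44629032e-01]
 [-4.70006028e-04  3.44629010e-01  9.38738848e-01]
 [-9.99999889e-01 -1.29115869e-04 -4.53277185e-04]]
```

View pics/w3.png

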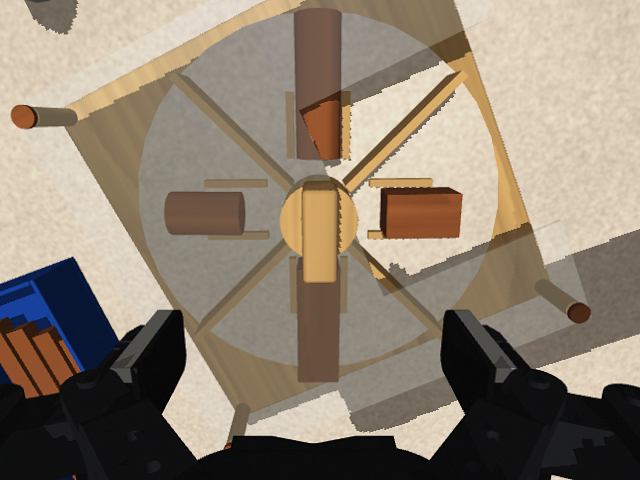

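```bash
python3 -c "
from h import *
a=cv2.imread('pics/w3.png')
cv2.imwrite('pics/w3c.png',cv2.resize(a[80:310,250:420],None,fx=3.2,fy=2.6,interpolation=cv2.INTER_CUBIC))
cv2.imwrite('pics/w3d.png',cv2.resize(a[160:440,440:640],None,fx=2,fy=2,interpolation=cv2.INTER_CUBIC))
cv2.imwrite('pics/w3e.png',cv2.resize(a[0:130,0:200],None,fx=4,fy=4,interpolation=cv2.INTER_CUBIC))
"
```

```text
(no output)
```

View pics/w3c.png

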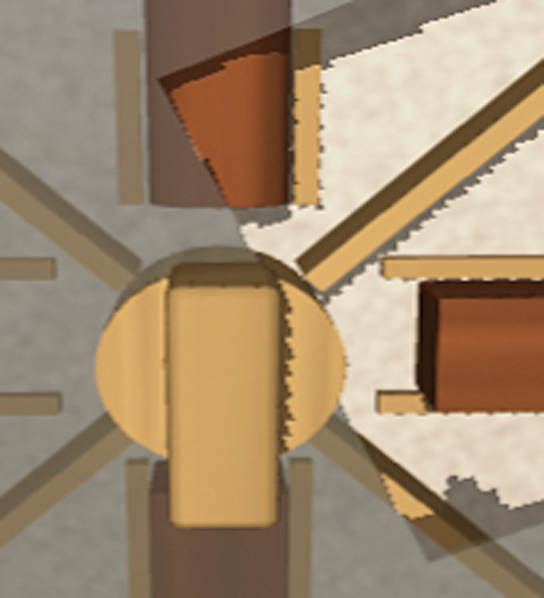

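View pics/w3d.png

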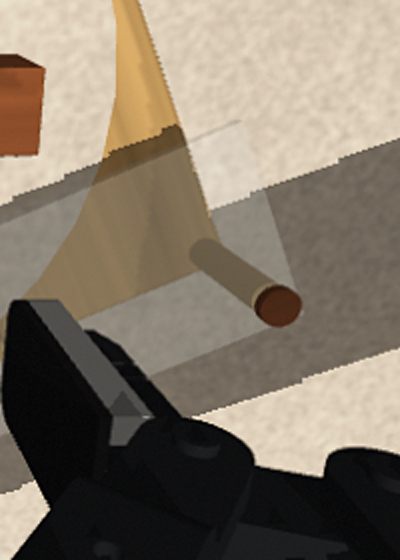

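View pics/w3e.png

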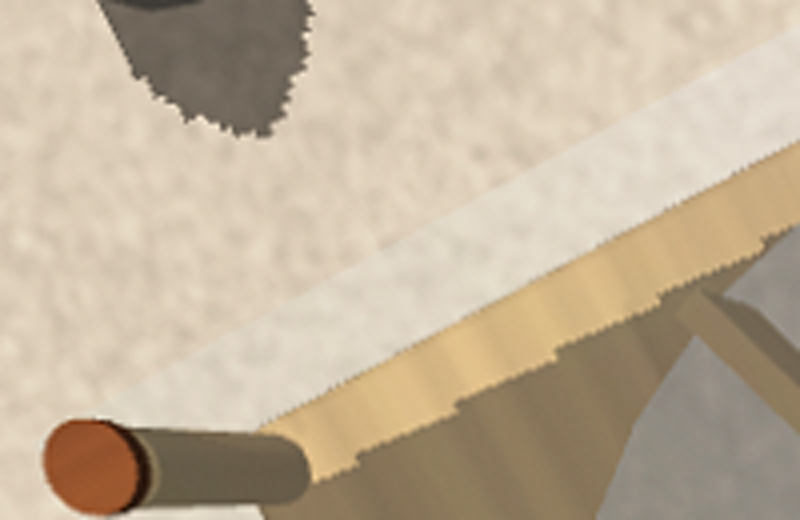

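Run:
```python
from h import *
W=wcam('w3'); A=np.array
obs=[(W,(-.02,-.075,.068),A((300.6,110.8))),(W,(-.02,.075,.068),A((384.4,295.4))),(W,(-.16,.075,.068),A((560,221))),(W,(-.16,.16,.068),A((589,304))),(W,(.16,-.16,.068),A((25,100)))]
p,r=fit(obs,[.614,.152,.098]); print('car',p,'\n',r.round(1))
obs=[(W,(.03,.011,.119),A((303.1,189.6))),(W,(.03,-.011,.119),A((337.5,189.6))),(W,(-.03,.011,.119),A((303.1,282.7))),(W,(-.03,-.011,.119),A((337.5,282.7)))]
pk,r=fit(obs,[.61,.155,-1.9]); print('knob',pk,'\n',r.round(1), 'rel', pk[2]-p[2],np.degrees(pk[2]-p[2]))
print('turn needed',-np.pi-(pk[2]-p[2]))
```

```text
car [0.6152957  0.14842127 0.0685044 ] 
 [[  0.5  -4.5]
 [ -1.5  -0.9]
 [  1.3   0.4]
 [  0.8  14.5]
 [-16.8   1.2]]
knob [ 0.61572251  0.14995116 -1.9188766 ] 
 [[-1.3 -0.7]
 [ 1.4 -0.9]
 [-0.3  1.1]
 [ 0.3  0.9]] rel -1.9873810007643122 -113.86854362828093
turn needed -1.1542116528254809
```

Run:
```python
from h import *
W=wcam('w3');W2=wcam('w2'); A=np.array
P=lambda c,u,z: ray(c,u,z)[:2]
a,b,c,d,e=[P(W,u,.068) for u in [(300.6,110.8),(384.4,295.4),(560,221),(589,304),(25,100)]]
ang=lambda v:np.degrees(np.arctan2(v[1],v[0]))
print(a,b,c,d,e); print('inner edge len,yaw',np.linalg.norm(b-a),ang(b-a)-90,'| y edge',np.linalg.norm(b-c),ang(b-c),'| outer',np.linalg.norm(d-c),ang(d-c)-90,'| diag',np.linalg.norm(d-e),ang(d-e)-135,(d+e)/2)
# base edges (z .014): w3e edge line (262,428)->(800,140), w3d edge (165,75)->(212,215)
f=lambda x,y:(x/4,y/4); g=lambda x,y:(440+x/2,160+y/2)
print('base -y edge',ang(P(W,f(800,140),.014)-P(W,f(262,428),.014)), 'base -x edge',ang(P(W,g(212,215),.014)-P(W,g(165,75),.014)))
h=lambda x,y:A((100+x/1.5,10+y/1.5))
print('w2 base top', ang(P(W2,h(130,45),.014)-P(W2,h(560,135),.014))-90,'right',ang(P(W2,h(552,175),.014)-P(W2,h(455,505),.014)))
```

```text
[0.60182239 0.07481767] [0.58934117 0.22295272] [0.45135647 0.21167579] [0.44313706 0.2845921 ] [0.77466423 0.00315868]
inner edge len,yaw 0.14865993150758286 4.816119206042359 | y edge 0.13844474585251562 4.672168661905958 | outer 0.07337811210507482 6.431447055714571 | diag 0.43487358261429804 4.672070836868727 [0.60890064 0.14387539]
base -y edge -174.9986594162981 base -x edge 94.82948716461627
w2 base top 5.8748498529155455 right 5.215548162962657
```

Request:
{"fn": "jog_arm", "kwargs": {
  "targets": [
    [[0,0,0,2,0.2,0.12,0],[0,0,0,3,0,0,60],[0,0,0,3,0,0,100],[0,0,0,3,0,0,120],[0,0,0,2,0,0,120],[0,0,0,1.3,0,0,120],[0,0,0,0.5,0,0,120],[0,0,0,0,0,0,200],[0,0,0,0,0,0,255],[0,0,0,0,0,0,255],[0,0,0,0,0,0,255],[0,0,0,0,0,0,255]]
  ],
  "squeeze": 50
}}

```text
time_s: 7.75
position: [0.6143, 0.1521, 0.0841]
tcp_rot: [[-0.002, -0.94, 0.341], [0.001, 0.341, 0.94], [-1.0, 0.002, 0.0]]
ft_force: [-5.0, 0.9, 3.4]
gripper_width: 0.253
```

Request:
{"fn": "jog_arm", "kwargs": {
  "targets": [
    [[0.114,0,0,0,0,0,255],[0.114,0,0,0,0,0,255],[0.114,0,0,0,0,0,255],[0.114,0,0,0,0,0,255],[0.114,0,0,0,0,0,255],[0.114,0,0,0,0,0,255],[0.114,0,0,0,0,0,255],[0.114,0,0,0,0,0,255],[0.114,0,0,0,0,0,255],[0.114,0,0,0,0,0,255],[0,0,0,0,0,0,255],[0,0,0,0,0,0,255]]
  ]
}}

```text
time_s: 9.25
position: [0.6153, 0.151, 0.084]
tcp_rot: [[-0.0, -0.085, 0.996], [-0.001, 0.996, 0.085], [-1.0, -0.001, -0.001]]
ft_force: [-3.5, -3.2, 3.5]
gripper_width: 0.249
```

```bash
python3 -c "
from h import *
s=wristshot('w4');print(s['q'],s['position'],s['tcp_rot'],s['ft_force'])"
```

```text
[ 1.24521942e-01  6.01777388e-01 -1.49833060e-01  8.19716915e-01
 -7.51441963e-04  3.98803891e-02] [0.61528389 0.15095922 0.08403085] [[-4.33594704e-04 -8.45408902e-02  9.96419916e-01]
 [-8.11578450e-04  9.96419712e-01  8.45405197e-02]
 [-9.99999577e-01 -7.72016609e-04 -5.00653874e-04]] [-3.52020565 -3.1599928   3.47558829]
```

View pics/w4.png

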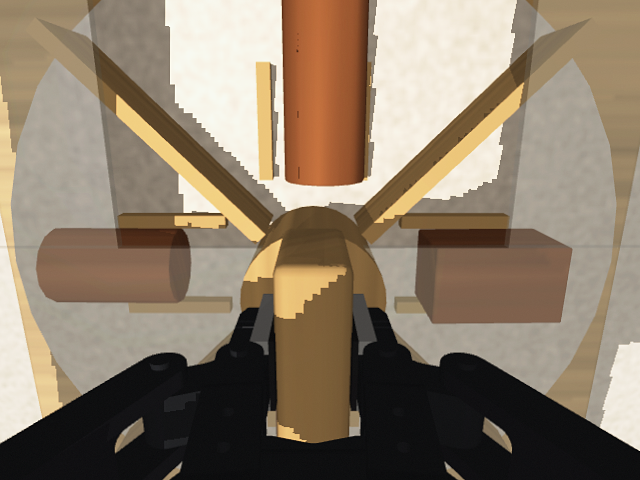

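Wrist view: the round column now lies along the image's vertical at x≈326 in the opening, whose side edges are near x=118 and 510. I'll release, rise to check that it is square, and fit.

Request:
{"fn": "jog_arm", "kwargs": {
  "targets": [
    [[0,0,0,0,0,0,60],[0,0,0,0,0,0,0],[0,0,0,-1,0,0,0],[0,0,0,-2.5,0,0,0],[0,0,0,-3.5,0,-1,0],[0,0,0,-4,0,-1.5,0],[0,0,0,-3,0,-1.5,0],[0,0,0,-0.5,0,0,0]]
  ]
}}

```text
time_s: 10.3
position: [0.5768, 0.1486, 0.2316]
tcp_rot: [[0.005, -0.084, 0.996], [0.001, 0.996, 0.084], [-1.0, 0.0, 0.005]]
ft_force: [-0.1, -0.2, -0.6]
gripper_width: 1.002
```

```bash
python3 -c "
from h import *
s=wristshot('w5');print(s['q'],s['position'],s['tcp_rot'],s['ft_force'])"
```

```text
[ 1.28257462e-01  4.06745556e-01 -7.24102479e-02  1.08636252e+00
  7.87151936e-05  4.43926227e-02] [0.57679523 0.14862026 0.23163873] [[ 5.22455921e-03 -8.37675899e-02  9.96471623e-01]
 [ 7.53154449e-04  9.96485270e-01  8.37647883e-02]
 [-9.99986068e-01  3.12862939e-04  5.26928623e-03]] [-0.13787996 -0.22713907 -0.62945229]
```

View pics/w5.png

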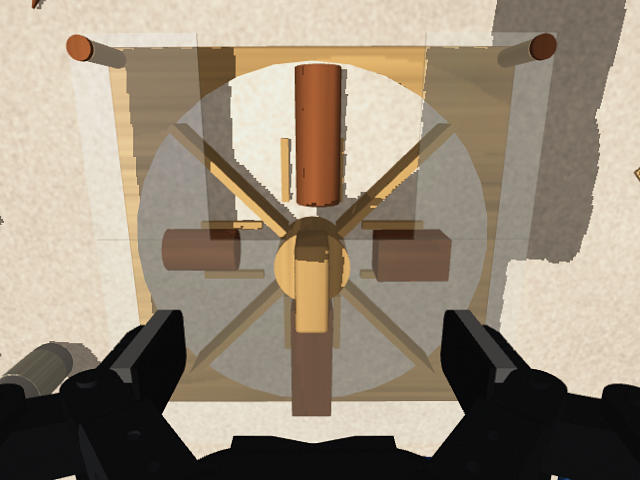

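```bash
python3 -c "
from h import *
a=cv2.imread('pics/w5.png')
cv2.imwrite('pics/w5c.png',cv2.resize(a[20:345,180:460],None,fx=2,fy=1.84,interpolation=cv2.INTER_CUBIC))
"
```

```text
(no output)
```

View pics/w5c.png

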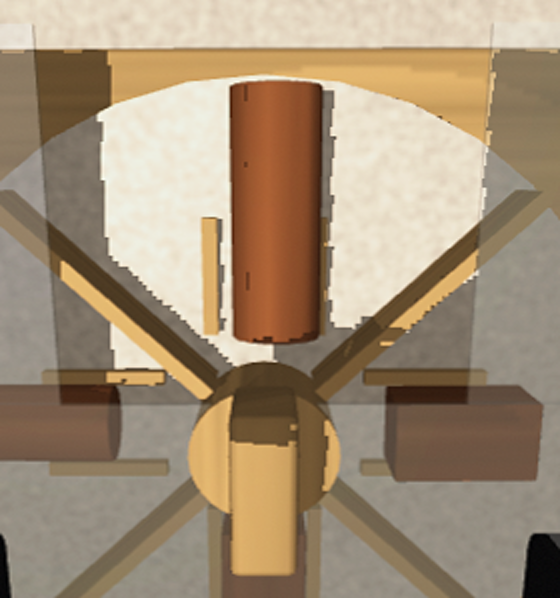

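Run:
```python
from h import *
W=wcam('w5'); A=np.array; g=lambda x,y:A((180+x/2,20+y/1.84))
P=lambda x,y,z: ray(W,g(x,y),z)[:2]
a,b,c,d=P(62,404,.068),P(467,404,.068),P(34,25,.068),P(492,25,.068)
print(a,b,c,d,[np.linalg.norm(v) for v in(a-b,c-d,a-c)])
ang=lambda v:np.degrees(np.arctan2(v[1],v[0]))
print('yaw',ang(b-a)-90,ang(d-c)-90,ang((a+b-c-d)/2))
o=P(276,85,.05);i=P(276.5,335,.05); print('col',o,i,ang(i-o),np.linalg.norm(o-i))
for s in [(230,85,234,335),(322,85,319,335)]: print(ang(P(s[2],s[3],.041)-P(s[0],s[1],.041)))
obs=[(W,(.03,.011,.119),g(297,443)),(W,(-.03,.011,.119),g(297,575)),(W,(.03,-.011,.119),g(231,443)),(W,(-.03,-.011,.119),g(231,575))]
print(fit([(c,(-l[0],l[1],l[2]),u) for c,l,u in obs],[.616,.15,.08]))
# walls: inner & outer tips (top, z .06), left and right centre lines
for s in [(8,190,208,385),(532,190,318,385)]: print('wall',ang(P(s[2],s[3],.06)-P(s[0],s[1],.06)))
# column end faces
print(P(276,78,.058),P(276.5,330,.058))
```

```text
[0.60258864 0.07485906] [0.5901648  0.22322762] [0.46414697 0.06296157] [0.45175071 0.21108395] [np.float64(0.1488878149211131), np.float64(0.14864019064966486), np.float64(0.1389519578312487)]
yaw 4.786570983434586 4.783895291572762 4.962910430557664
col [0.47555506 0.1429873 ] [0.57159381 0.15152276] 5.0788271839692 0.09641730149434759
5.051119843372843
5.106532135589921
(array([0.62437617, 0.15129577, 0.08291018]), array([[ 1.24107565, -1.75995747],
       [ 0.19307604, 12.97229862],
       [-1.23856027, -1.78133468],
       [-0.1938064 , 12.95292643]]))
wall 46.65043845281906
wall -39.10028189334627
[0.47399365 0.14276147] [0.5680459  0.15111902]
```

Measured: opening middle line yaw 4.8°, column yaw 5.1°, knob 4.75°, so the bay is square to the opening. I'll grip the column near its outer end.

Request:
{"fn": "jog_arm", "kwargs": {
  "targets": [
    [[0,0,0,1,0.1,-2.5,0],[0,0,0,2,0.1,-3,0],[0,0,0,3,0.1,-2,40],[0,0,0,3.5,0,0,60],[0,0,0,3.5,0,0,60],[0,0,0,3,0,0,60],[0,0,0,2,0,0,60],[0,0,0,1.4,0,0,60],[0,0,0,0.7,0,0,60],[0,0,0,0,0,0,60]]
  ]
}}

```text
time_s: 11.6
position: [0.5007, 0.145, 0.027]
tcp_rot: [[-0.001, -0.083, 0.997], [-0.0, 0.997, 0.083], [-1.0, -0.0, -0.001]]
ft_force: [-0.5, -0.3, -0.1]
gripper_width: 0.765
```

```bash
python3 -c "
from h import *
s=wristshot('w6');print(s['q'],s['position'],s['tcp_rot'],s['ft_force'])
f=vision.grab_frame('side')[200:320,200:360,::-1]
cv2.imwrite('pics/d6.png',cv2.resize(f,None,fx=5,fy=5,interpolation=cv2.INTER_CUBIC))"
```

```text
[ 1.40174440e-01  5.06828107e-01 -5.16470749e-01  5.48067360e-01
  1.31687212e-05  5.68948589e-02] [0.50070904 0.14498303 0.02697181] [[-5.66139145e-04 -8.31833517e-02  9.96534099e-01]
 [-6.65829578e-05  9.96534259e-01  8.31833273e-02]
 [-9.99999838e-01 -1.92588500e-05 -5.69715647e-04]] [-0.53336001 -0.3375208  -0.11831148]
```

View pics/w6.png

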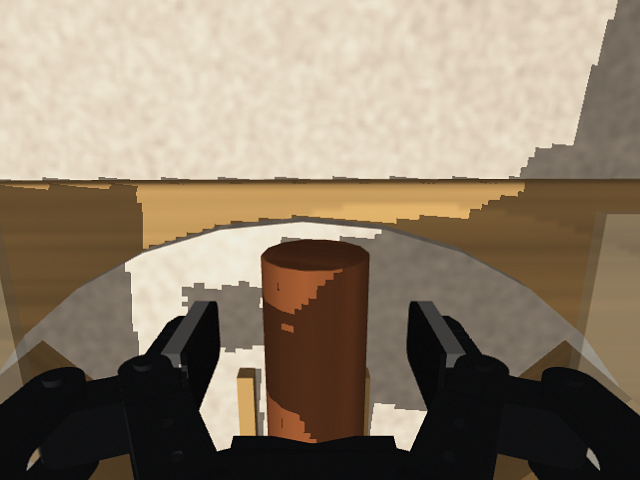

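View pics/d6.png

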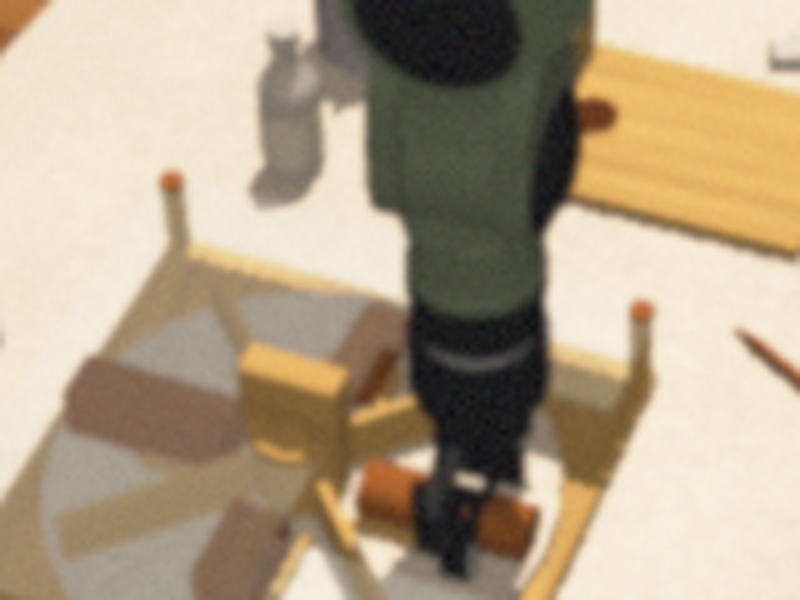

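Column is between the pads (axis at image x≈315). Closing and lifting.

Request:
{"fn": "jog_arm", "kwargs": {
  "targets": [
    [[0,0,0,0,0,0,160],[0,0,0,0,0,0,255],[0,0,0,0,0,0,255],[0,0,0,0,0,0,255],[0,0,0,-0.6,0,0,255],[0,0,0,-1.5,0,0,255],[0,0,0,-2.5,0,0,255],[0,0,0,-3.5,0,0,255],[0,0,0,-4,0,0,255],[0,0,0,-4,0,0,255],[0,0,0,-3,0,0,255],[0,0,0,-1,0,0,255]]
  ],
  "squeeze": 60
}}

```text
time_s: 13.2
position: [0.5019, 0.1452, 0.231]
tcp_rot: [[0.004, -0.083, 0.997], [0.001, 0.997, 0.083], [-1.0, 0.0, 0.004]]
ft_force: [1.0, -0.1, -0.5]
gripper_width: 0.378
```

Run:
```python
from h import *
s=wristshot('w7');print(s['q'],s['position'],s['ft_force'],s['gripper_width'])
L=[json.loads(l) for l in open('log.txt')]
q=np.array([l['q'] for l in L]);p=np.array([l['position'] for l in L])
def res(x):
    L1,e,L2,k,rc,zc,d=x; f=q[:,1]-q[:,2]
    r=L1*np.sin(q[:,1])+e*np.cos(q[:,1])+L2*np.cos(f)+k*np.sin(f)+rc
    z=L1*np.cos(q[:,1])-e*np.sin(q[:,1])-L2*np.sin(f)+k*np.cos(f)+zc
    X=np.cos(q[:,0])*r-np.sin(q[:,0])*d; Y=np.sin(q[:,0])*r+np.cos(q[:,0])*d
    return np.r_[X-p[:,0],Y-p[:,1],z-p[:,2], .003*np.array(x)]
r=least_squares(res,[.4,0,.4,0,0,.1,.07]); print(r.x.round(4),np.abs(r.fun[:-7]).max())
```

```text
[ 1.40232701e-01  2.72312478e-01 -2.68818834e-01  1.02545902e+00
 -2.38305519e-05  5.69967131e-02] [0.50186659 0.14516545 0.23099012] [ 1.02116512 -0.05110223 -0.46157172] 0.37798029968355484
[ 5.094e-01  2.000e-03  3.982e-01  6.990e-02  3.000e-04 -1.139e-01
  7.360e-02] 0.0016984622222396828
```

View pics/w7.png

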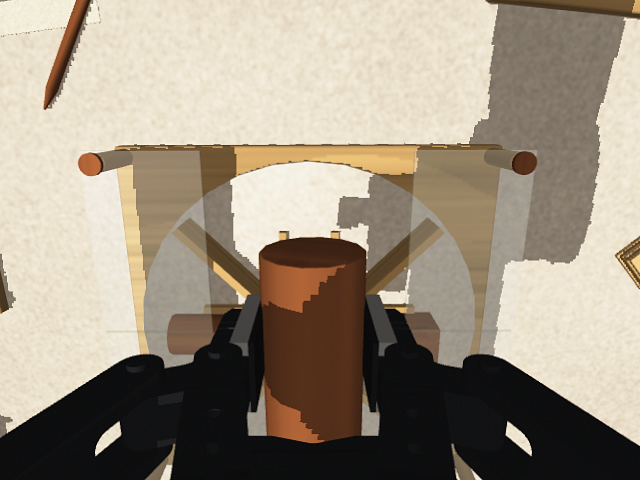

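Column held, opening reading 0.378 (≈32 mm). Moving above the stand and rolling the tool half a turn.

Request:
{"fn": "jog_arm", "kwargs": {
  "targets": [
    [[0,0,0,-1,-2,0.1,255],[0.1,0,0,-1,-3.5,0.1,255],[0.1,0,0,-1,-4,0.2,255],[0,0,0,-1,-4.5,1,255],[0,0,0,-1,-4.5,1,255],[0,0,0,0,-4.5,1,255],[0,0,0,0,-4.5,1,255],[0,0,0,0,-4,1,255],[0,0,0,0,-3,0.5,255],[0.18,0,0,0,0,0,255],[0.18,0,0,0,0,0,255],[0.18,0,0,0,0,0,255]]
  ]
}}

```text
time_s: 14.75
position: [0.5334, -0.2042, 0.2765]
tcp_rot: [[-0.003, 0.616, 0.788], [0.001, 0.788, -0.616], [-1.0, -0.0, -0.003]]
ft_force: [0.4, 0.4, -0.4]
gripper_width: 0.372
```

Request:
{"fn": "jog_arm", "kwargs": {
  "targets": [
    [[0.18,0,0,0,0,0,255],[0.18,0,0,0,0,0,255],[0.18,0,0,0,0,0,255],[0.18,0,0,0,0,0,255],[0.18,0,0,0,0,0,255],[0.18,0,0,0,0,0,255],[0.18,0,0,0,0,0,255],[0.18,0,0,0,0,0,255],[0.18,0,0,0,0,0,255],[0.18,0,0,0,0,0,255],[0.18,0,0,0,0,0,255],[0.18,0,0,0,0,0,255]]
  ]
}}

```text
time_s: 16.25
position: [0.5335, -0.204, 0.2766]
tcp_rot: [[-0.002, 0.313, -0.95], [0.001, -0.95, -0.313], [-1.0, -0.002, 0.002]]
ft_force: [1.0, 0.3, 0.0]
gripper_width: 0.377
```

```bash
python3 -c "
from h import *
s=bot.get_state();log(s);print(s['q'],s['position'],s['tcp_rot'],s['ft_force'])"
```

```text
[-4.94558213e-01  3.43603837e-01 -5.07823660e-02  1.17920847e+00
  4.27560749e-05  2.32826193e+00] [ 0.533464   -0.20404031  0.27660097] [[-0.00244275  0.31339858 -0.94961854]
 [ 0.00136585 -0.94961944 -0.31340239]
 [-0.99999608 -0.0020626   0.00189163]] [0.97110107 0.28882758 0.04280501]
```

Request:
{"fn": "jog_arm", "kwargs": {
  "targets": [
    [[0.18,0,0,0,0,0,255],[0.18,0,0,0,0,0,255],[0.18,0,0,0,0,0,255],[0.18,0,0,0,0,0,255],[0.05,0,0,0,0,0,255],[0,0,0,0,0,0,255],[0,0.16,0,0,0,0,255],[0,0.16,0,0,0,0,255],[0,0.16,0,0,0,0,255],[0,0.16,0,0,0,0,255],[0,0,0,0,0,0,255]]
  ]
}}

```text
time_s: 17.62
position: [0.528, -0.2008, 0.2718]
tcp_rot: [[0.531, -0.43, -0.73], [-0.252, -0.903, 0.348], [-0.809, -0.0, -0.588]]
ft_force: [-0.3, 0.0, -1.5]
gripper_width: 0.381
```

Run:
```python
from h import *
s=bot.get_state();log(s);print(s['q'],s['position'],s['tcp_rot'],s['ft_force'])
L=[json.loads(l) for l in open('log.txt')]
q=np.array([l['q'] for l in L]);p=np.array([l['position'] for l in L])
def fk(x,q):
    L1,e,L2,k,h,d,T,t2=x; f=q[:,1]-q[:,2]; s=f+q[:,3]
    r=L1*np.sin(q[:,1])+e*np.cos(q[:,1])+L2*np.cos(f)+k*np.sin(f)+T*np.cos(s)+t2*np.sin(s)
    z=L1*np.cos(q[:,1])-e*np.sin(q[:,1])-L2*np.sin(f)+k*np.cos(f)+h-T*np.sin(s)+t2*np.cos(s)
    return r,z,d
def res(x):
    r,z,d=fk(x,q)
    X=np.cos(q[:,0])*r-np.sin(q[:,0])*d; Y=np.sin(q[:,0])*r+np.cos(q[:,0])*d
    return np.r_[X-p[:,0],Y-p[:,1],z-p[:,2], .003*np.array(x)]
r=least_squares(res,[.5,0,.4,0.07,.15,.07,.27,0]); print(r.x.round(4),np.abs(r.fun[:-8]).max()); x=r.x
# solve horizontal targets
for ps in (0,.15,.3,.5):
  for zt in (.084,.10,.2):
    R=.6015+0.0; 
    tr=np.hypot(.6015,.2068); rt=np.sqrt(tr**2-.0736**2)+.019*np.cos(ps)
    g=lambda a: (lambda o:[o[0][0]-rt,o[1][0]-(zt-.019*np.sin(ps)),a[0]-a[1]+a[2]-ps])(fk(x,np.array([[0,a[0],a[1],a[2]]])))
    s=least_squares(g,[.9,-.9,-1.7+ps]); print(ps,zt,s.x.round(3),abs(s.fun).max().round(4))
```

```text
[-0.51747735 -0.07604606 -0.77386695  0.24615133  0.04313585  3.08272379] [ 0.52796973 -0.20077675  0.27179274] [[ 5.30633203e-01 -4.30017162e-01 -7.30420183e-01]
 [-2.52426339e-01 -9.02820644e-01  3.48131911e-01]
 [-8.09141117e-01 -3.53058844e-04 -5.87614268e-01]] [-0.33914985  0.02875361 -1.53204812]
[ 5.139e-01 -1.000e-04  3.980e-01  6.960e-02  3.030e-01  7.490e-02
  4.217e-01  3.000e-04] 0.010271321756517238
0 0.084 [ 1.43  -1.079 -2.508] 0.0
0 0.1 [ 1.392 -1.106 -2.498] 0.0
0 0.2 [ 1.111 -1.242 -2.354] 0.0
0.15 0.084 [ 1.269 -1.164 -2.284] 0.0
0.15 0.1 [ 1.224 -1.186 -2.26 ] 0.0
0.15 0.2 [ 0.882 -1.277 -2.01 ] 0.0
0.3 0.084 [ 1.064 -1.204 -1.968] 0.0
0.3 0.1 [ 1.01  -1.218 -1.928] 0.0
0.3 0.2 [ 0.627 -1.252 -1.579] 0.0
0.5 0.084 [ 0.766 -1.172 -1.438] 0.0
0.5 0.1 [ 0.71  -1.175 -1.384] 0.0
0.5 0.2 [ 0.357 -1.14  -0.997] 0.0
```

Tool-horizontal is out of joint 4's range (T≈0.42 m), so I'll use a part-tilted tool and right the column by pressing its lower end on the board. Checking which tilts are reachable.

```bash
cat > kin.py <<'E'
from h import *
def fk(x,q):
    L1,L2,k,h,d,T,T5=x; f=q[:,1]-q[:,2]; s=f+q[:,3]; c5,s5=np.cos(q[:,4]),np.sin(q[:,4])
    Te=T5+(T-T5)*c5
    r=L1*np.sin(q[:,1])+L2*np.cos(f)+k*np.sin(f)+Te*np.cos(s)
    z=L1*np.cos(q[:,1])-L2*np.sin(f)+k*np.cos(f)+h-Te*np.sin(s)
    return r,z,d+(T-T5)*s5
def learn():
    L=[json.loads(l) for l in open('log.txt')]
    q=np.array([l['q'] for l in L]);p=np.array([l['position'] for l in L])
    def res(x):
        r,z,d=fk(x,q)
        X=np.cos(q[:,0])*r-np.sin(q[:,0])*d; Y=np.sin(q[:,0])*r+np.cos(q[:,0])*d
        return np.r_[X-p[:,0],Y-p[:,1],z-p[:,2], .001*np.array(x)]
    r=least_squares(res,[.5,.4,.07,.15,.07,.27,.1]); return r.x,np.abs(r.fun[:-7]).max()
E
python3 - <<'E'
from kin import *
x,e=learn(); print(x.round(4),e)
for ps in (.3,.36,.42,.5):
  for zt in (.0855,.12):
   for dr in (0,-.045,.028):
    rt=np.sqrt(.636**2-.0736**2)+dr+.019*np.cos(ps)
    g=lambda a: (lambda o:[o[0][0]-rt,o[1][0]-(zt-.019*np.sin(ps)),a[0]-a[1]+a[2]-ps])(fk(x,np.array([[0,a[0],a[1],a[2],0]])))
    s=least_squares(g,[.9,-.9,-1.7+ps]); print(ps,zt,dr,s.x.round(3),abs(s.fun).max().round(4))
E
```

```text
[0.514  0.3982 0.0697 0.3032 0.0736 0.4219 0.1182] 2.9276566828051465e-06
0.3 0.0855 0 [ 1.058 -1.207 -1.965] 0.0
0.3 0.0855 -0.045 [ 1.169 -1.311 -2.179] 0.0
0.3 0.0855 0.028 [ 1.013 -1.141 -1.854] 0.0
0.3 0.12 0 [ 0.939 -1.234 -1.872] 0.0
0.3 0.12 -0.045 [ 1.04  -1.344 -2.084] 0.0
0.3 0.12 0.028 [ 0.9   -1.166 -1.766] 0.0
0.36 0.0855 0 [ 0.967 -1.207 -1.814] 0.0
0.36 0.0855 -0.045 [ 1.063 -1.315 -2.018] 0.0
0.36 0.0855 0.028 [ 0.93 -1.14 -1.71] 0.0
0.36 0.12 0 [ 0.843 -1.226 -1.71 ] 0.0
0.36 0.12 -0.045 [ 0.924 -1.339 -1.903] 0.0
0.36 0.12 0.028 [ 0.815 -1.157 -1.612] 0.0
0.42 0.0855 0 [ 0.876 -1.198 -1.654] 0.0
0.42 0.0855 -0.045 [ 0.953 -1.309 -1.842] 0.0
0.42 0.0855 0.028 [ 0.848 -1.13  -1.558] 0.0
0.42 0.12 0 [ 0.75 -1.21 -1.54] 0.0
0.42 0.12 -0.045 [ 0.807 -1.324 -1.71 ] 0.0
0.42 0.12 0.028 [ 0.733 -1.14  -1.453] 0.0
0.5 0.0855 0 [ 0.76  -1.173 -1.433] 0.0
0.5 0.0855 -0.045 [ 0.807 -1.286 -1.593] 0.0
0.5 0.0855 0.028 [ 0.746 -1.104 -1.35 ] 0.0
0.5 0.12 0 [ 0.637 -1.175 -1.312] 0.0
0.5 0.12 -0.045 [ 0.661 -1.288 -1.449] 0.0
0.5 0.12 0.028 [ 0.634 -1.106 -1.24 ] 0.0
```

Request:
{"fn": "jog_arm", "kwargs": {
  "targets": [
    [[0,0,0,1.1,-0.5,-0.7,255],[0,0,0,2.5,-1.2,-1.6,255],[0,0,0,2.5,-1.2,-1.6,255],[0,0,0,2.5,-1.2,-1.6,255],[0,0,0,2.5,-1.2,-1.6,255],[0,0,0,2,-1,-1.2,255],[0,0,0,1,-0.4,-0.6,255],[0,0.145,0,0,0,0,255],[0,0.145,0,0,0,0,255],[0,0.145,0,0,0,0,255],[0,0.145,0,0,0,0,255],[0,0,0,0,0,0,255]]
  ]
}}

```text
time_s: 19.12
position: [0.6998, -0.2262, 0.2111]
tcp_rot: [[0.829, -0.402, -0.389], [-0.367, -0.916, 0.164], [-0.422, 0.007, -0.907]]
ft_force: [0.3, -0.7, -1.7]
gripper_width: 0.375
```

```bash
python3 -c "
from h import *
s=bot.get_state();log(s);print(s['q'],s['position'],s['tcp_rot'].round(4),s['ft_force'])
for n in ('side','scene'):
  f=vision.grab_frame(n)[:,:,::-1]; cv2.imwrite(f'pics/{n}8.png',f)
a=cv2.imread('pics/side8.png')[120:270,240:440]; cv2.imwrite('pics/d8.png',cv2.resize(a,None,fx=4,fy=4,interpolation=cv2.INTER_CUBIC))
a=cv2.imread('pics/scene8.png')[150:300,170:370]; cv2.imwrite('pics/s8.png',cv2.resize(a,None,fx=4,fy=4,interpolation=cv2.INTER_CUBIC))
"
```

```text
[-0.41045367  0.43105376 -0.97363194 -0.96956164 -0.00580138  3.13648777] [ 0.69979914 -0.22618592  0.21114982] [[ 0.8292 -0.4019 -0.3886]
 [-0.3672 -0.9157  0.1635]
 [-0.4215  0.0071 -0.9068]] [ 0.27928737 -0.71062089 -1.70759384]
```

View pics/d8.png

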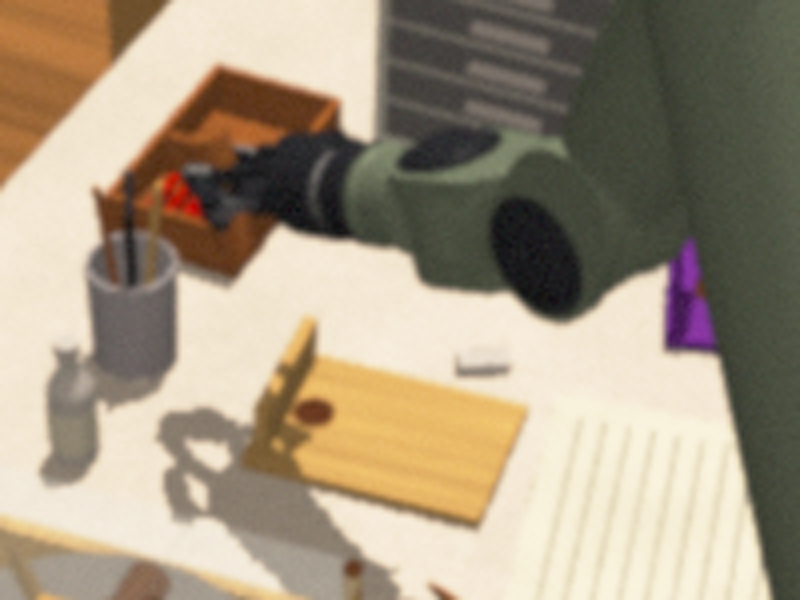

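View pics/s8.png

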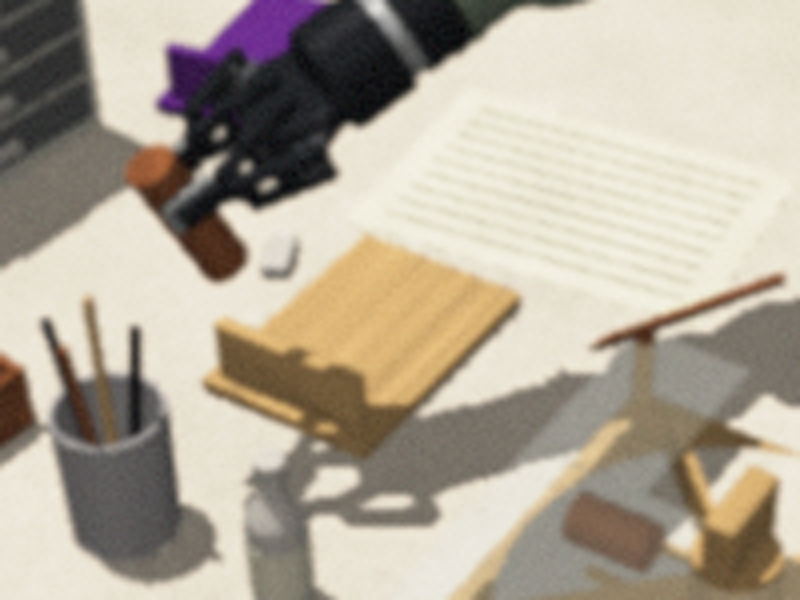

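```bash
cat >> kin.py <<'E'
from scipy.spatial.transform import Rotation as Ro
lo=np.array([-2.65,-.97,-1.3,-1.93,-1.47,-3.14]);hi=np.array([2.65,1.79,1.35,2.1,1.37,3.14])
X0=np.array([.514,.3982,.0697,.3032,.0736,.4219,.1182])
def FK(q,x=X0):
    r,z,d=fk(x,np.array([q])); c,s=np.cos(q[0]),np.sin(q[0])
    p=np.array([c*r[0]-s*d[0],s*r[0]+c*d[0],z[0]])
    ps=q[1]-q[2]+q[3]; f=np.array([c,s,0]);l=np.array([-s,c,0]);up=np.array([0,0,1.])
    u=np.cos(ps)*f-np.sin(ps)*up; ex=np.cos(q[4])*u+np.sin(q[4])*l; ey=-np.sin(q[4])*u+np.cos(q[4])*l
    return p,np.c_[ex,ey,np.cross(ex,ey)]@Ro.from_euler('x',q[5]).as_matrix()
def IK(p,R,q0):
    def g(q):
        P,M=FK(q); return np.r_[(P-p)*5,Ro.from_matrix(M.T@R).as_rotvec()]
    s=least_squares(g,q0,xtol=1e-14,ftol=1e-14); return s.x,abs(s.fun).max()
def pose(grip,beta,psi,g=.019):
    f=np.array([np.cos(beta),np.sin(beta),0]);up=np.array([0,0,1.])
    x=np.cos(psi)*f-np.sin(psi)*up; z=-np.sin(psi)*f-np.cos(psi)*up
    return np.array(grip)+g*x, np.c_[x,np.cross(z,x),z]
def stand(l): return place([.5398,-.2131,.1016],l)[0]
E
python3 - <<'E'
from kin import *
L=[json.loads(l) for l in open('log.txt')]
for l in L[-3:]:
    P,M=FK(l['q']); print(np.abs(P-l['position']).max(),np.abs(M-np.array(l['tcp_rot'])).max())
q0=np.array(L[-1]['q'])
for b in (-.25,-.1,.05):
  for ps in (.3,.36,.42):
    for g in [(.140,0,.2),(.150,0,.102),(.109,0,.102),(.109,0,.14),(.059,0,.14),(.061,0,.085)]:
      p,R=pose(stand(g),b,ps); q,e=IK(p,R,q0); print(b,ps,g,q.round(2),'' if ((q>lo+.02)&(q<hi-.02)).all() else 'X',e>1e-4)
E
```

```text
3.7632976179757804e-09 3.3306690738754696e-16
3.774636309572532e-06 2.220446049250313e-16
5.313397418993393e-07 2.220446049250313e-16
-0.25 0.3 (0.14, 0, 0.2) [-0.48  0.61 -1.08 -1.38  0.22  3.07]  False
-0.25 0.3 (0.15, 0, 0.102) [-0.46  0.91 -1.03 -1.64  0.2   3.08]  False
-0.25 0.3 (0.109, 0, 0.102) [-0.52  0.94 -1.12 -1.75  0.26  3.06]  False
-0.25 0.3 (0.109, 0, 0.14) [-0.52  0.82 -1.14 -1.65  0.26  3.06]  False
-0.25 0.3 (0.059, 0, 0.14) [-0.6   0.86 -1.25 -1.8   0.33  3.03]  False
-0.25 0.3 (0.061, 0, 0.085) [-0.6   1.06 -1.21 -1.95  0.33  3.04] X False
-0.25 0.36 (0.14, 0, 0.2) [-0.47  0.54 -1.05 -1.23  0.21  3.06]  False
-0.25 0.36 (0.15, 0, 0.102) [-0.46  0.84 -1.02 -1.5   0.2   3.07]  False
-0.25 0.36 (0.109, 0, 0.102) [-0.51  0.86 -1.12 -1.6   0.25  3.05]  False
-0.25 0.36 (0.109, 0, 0.14) [-0.51  0.73 -1.13 -1.49  0.25  3.05]  False
-0.25 0.36 (0.059, 0, 0.14) [-0.59  0.76 -1.24 -1.62  0.32  3.02]  False
-0.25 0.36 (0.061, 0, 0.085) [-0.59  0.96 -1.21 -1.8   0.32  3.02]  False
-0.25 0.42 (0.14, 0, 0.2) [-0.47  0.48 -1.02 -1.08  0.2   3.05]  False
-0.25 0.42 (0.15, 0, 0.1
[... 2222 characters left out ...]
0.102) [-0.68  0.81 -1.05 -1.39  0.68  2.84]  False
0.05 0.36 (0.109, 0, 0.14) [-0.68  0.7  -1.05 -1.28  0.68  2.84]  False
0.05 0.36 (0.059, 0, 0.14) [-0.77  0.69 -1.15 -1.33  0.75  2.78]  False
0.05 0.36 (0.061, 0, 0.085) [-0.77  0.87 -1.13 -1.5   0.75  2.78]  False
0.05 0.42 (0.14, 0, 0.2) [-0.63  0.48 -0.95 -0.91  0.61  2.83]  False
0.05 0.42 (0.15, 0, 0.102) [-0.61  0.75 -0.95 -1.18  0.6   2.83]  False
0.05 0.42 (0.109, 0, 0.102) [-0.67  0.74 -1.03 -1.23  0.65  2.8 ]  False
0.05 0.42 (0.109, 0, 0.14) [-0.67  0.63 -1.03 -1.12  0.65  2.8 ]  False
0.05 0.42 (0.059, 0, 0.14) [-0.76  0.61 -1.13 -1.16  0.72  2.74]  False
0.05 0.42 (0.061, 0, 0.085) [-0.76  0.79 -1.12 -1.34  0.72  2.74]  False
```

Run:
```python
from kin import *
L=[json.loads(l) for l in open('log.txt')]
q0=np.array(L[-1]['q'])
for b in (.1,.3,.5,.7,.9):
  for ps in (0,.1,.2):
    s=''
    for g in [(.05,0,.14),(.061,0,.085)]:
      p,R=pose(stand(g),b,ps); q,e=IK(p,R,q0); s+=f"{q.round(2)} {'' if ((q>lo+.02)&(q<hi-.02)).all() else 'X'} {e>1e-4} | "
    print(b,ps,s, 'wrist5',(p-R[:,0]*.3037).round(3))
```

```text
0.1 0 [-0.85  1.22 -1.1  -2.32  0.95  3.14] X False | [-0.83  1.35 -1.01 -2.35  0.93  3.14] X False |  wrist5 [ 0.317 -0.235  0.085]
0.1 0.1 [-0.85  1.08 -1.15 -2.06  0.94  3.  ] X False | [-0.82  1.22 -1.07 -2.13  0.92  3.01] X False |  wrist5 [ 0.319 -0.235  0.113]
0.1 0.2 [-0.84  0.92 -1.17 -1.76  0.91  2.88]  False | [-0.81  1.08 -1.11 -1.87  0.89  2.89]  False |  wrist5 [ 0.323 -0.235  0.142]
0.3 0 [-0.92  1.16 -1.   -2.16  1.22  3.14] X False | [-0.89  1.29 -0.92 -2.2   1.19  3.14] X False |  wrist5 [ 0.329 -0.291  0.085]
0.3 0.1 [-0.91  0.98 -1.05 -1.76  1.2   2.88]  False | [-0.89  1.13 -0.98 -1.85  1.18  2.9 ]  False |  wrist5 [ 0.33  -0.291  0.113]
0.3 0.2 [-0.9   0.81 -1.05 -1.35  1.15  2.67]  False | [-0.88  0.98 -1.   -1.49  1.14  2.69]  False |  wrist5 [ 0.334 -0.289  0.142]
0.5 0 [-0.95  1.11 -0.88 -2.    1.45  3.14] X False | [-0.93  1.24 -0.8  -2.04  1.43  3.14] X False |  wrist5 [ 0.351 -0.343  0.085]
0.5 0.1 [-0.94  0.84 -0.9  -1.07  1.41  2.48] X False | [-0.92  1.   -0.86 -1.26  1.39  2.55] X False |  wrist5 [ 0.352 -0.343  0.113]
0.5 0.2 [-0.93  0.71 -0.84 -0.58
[... 204 characters left out ...]
wrist5 [ 0.383 -0.39   0.085]
0.7 0.1 [-0.95  0.92 -0.32  0.98  1.45  0.93] X False | [-0.93  0.99 -0.32  0.77  1.46  1.05] X False |  wrist5 [ 0.384 -0.389  0.113]
0.7 0.2 [-0.94  0.81 -0.42  0.67  1.36  1.25] X False | [-0.92  0.9  -0.42  0.49  1.36  1.33] X False |  wrist5 [ 0.387 -0.387  0.142]
0.9 0 [-0.93  1.08 -0.61 -1.7   1.83  3.14] X False | [-0.92  1.2  -0.54 -1.74  1.82  3.14] X False |  wrist5 [ 0.424 -0.43   0.085]
0.9 0.1 [-0.93  1.12 -0.58 -2.07  1.85  3.5 ] X False | [-0.91  1.24 -0.5  -2.13  1.83  3.53] X False |  wrist5 [ 0.424 -0.429  0.113]
0.9 0.2 [-0.92  0.99 -0.08  1.39  1.25  0.66]  False | [-0.91  1.07 -0.05  1.3   1.26  0.69]  False |  wrist5 [ 0.427 -0.425  0.142]
```

```bash
cat > plan.py <<'E'
from kin import *
def rows(p0,R0,p1,R1,n,q0,show=True):
    """n equal rows; returns per-row rotvec and shift (tool axes at row start), checks IK"""
    rv=Ro.from_matrix(R0.T@R1).as_rotvec(); out=[]; q=np.array(q0); lastq=q
    for i in range(1,n+1):
        R=R0@Ro.from_rotvec(rv*i/n).as_matrix(); Rp=R0@Ro.from_rotvec(rv*(i-1)/n).as_matrix()
        p=p0+(p1-p0)*i/n; qn,e=IK(p,R,q); ok=((qn>lo+.01)&(qn<hi-.01)).all()
        out.append(np.r_[rv/n,Rp.T@(p1-p0)/n*100])
        if show: print(out[-1].round(3),'|',qn.round(2),'' if ok else 'X','slow' if (abs(qn-q)/.125>.65*np.array([2.57,2.57,3.14,3.14,3.14,3.14])).any() else '',round(e,5))
        q=qn
    return q
E
python3 - <<'E'
from plan import *
s=bot.get_state(); D=cam('side')
for uv in [(437,212),(466,210),(408,208),(413,175)]: print('purple',ray(D,uv,0).round(3))
p1,R1=pose(stand((.046,0,.19)),.3,.18)
print('A'); q=rows(s['position'],s['tcp_rot'],s['position'],R1,6,s['q'])
print('B'); q=rows(s['position'],R1,p1,R1,5,q); print(p1)
print('C'); rows(s['position'],s['tcp_rot'],p1,R1,7,s['q'])
E
```

```text
purple [ 0.265 -0.438  0.   ]
purple [ 0.18 -0.49  0.  ]
purple [ 0.359 -0.415  0.   ]
purple [ 0.401 -0.591  0.   ]
A
[-0.035  0.041 -0.114  0.     0.     0.   ] | [-0.49  0.46 -1.   -1.06  0.18  3.07]   0.0
[-0.035  0.041 -0.114  0.     0.     0.   ] | [-0.56  0.5  -1.01 -1.13  0.37  3.02]   0.0
[-0.035  0.041 -0.114  0.     0.     0.   ] | [-0.63  0.54 -1.   -1.18  0.55  2.96]   0.0
[-0.035  0.041 -0.114  0.     0.     0.   ] | [-0.7   0.59 -0.97 -1.19  0.73  2.91]   0.0
[-0.035  0.041 -0.114  0.     0.     0.   ] | [-0.75  0.63 -0.92 -1.19  0.9   2.86]   0.0
[-0.035  0.041 -0.114  0.     0.     0.   ] | [-0.79  0.67 -0.86 -1.15  1.06  2.81]   0.0
B
[ 0.     0.     0.    -1.598 -1.032  0.848] | [-0.81  0.67 -0.9  -1.18  1.08  2.79]   0.0
[ 0.     0.     0.    -1.598 -1.032  0.848] | [-0.83  0.67 -0.95 -1.21  1.1   2.78]   0.0
[ 0.     0.     0.    -1.598 -1.032  0.848] | [-0.86  0.68 -0.99 -1.24  1.12  2.75]   0.0
[ 0.     0.     0.    -1.598 -1.032  0.848] | [-0.88  0.68 -1.03 -1.26  1.15  2.73]   0.0
[ 0.     0.     0.    -1.598 -1.032  0.848] | [-0.91  0.69 -1.07 -1.28  1.17  2.69]   0.0
[ 0.60342092 -0.20291027  0.18659844]
C
[-0.03   0.035 -0.098 -1.118  0.246  0.95 ] | [-0.48  0.45 -1.03 -1.08  0.16  3.08]   0.0
[-0.03   0.035 -0.098 -1.168  0.106  0.915] | [-0.56  0.49 -1.08 -1.19  0.33  3.02]   0.0
[-0.03   0.035 -0.098 -1.203 -0.036  0.875] | [-0.64  0.54 -1.11 -1.27  0.51  2.97]   0.0
[-0.03   0.035 -0.098 -1.222 -0.18   0.829] | [-0.72  0.58 -1.13 -1.33  0.68  2.92]   0.0
[-0.03   0.035 -0.098 -1.226 -0.324  0.779] | [-0.79  0.63 -1.12 -1.36  0.86  2.86]   0.0
[-0.03   0.035 -0.098 -1.213 -0.466  0.725] | [-0.86  0.66 -1.11 -1.35  1.02  2.79]   0.0
[-0.03   0.035 -0.098 -1.185 -0.604  0.667] | [-0.91  0.69 -1.07 -1.28  1.17  2.69]   0.0
```

A yawed, near-level approach (yaw 0.3, tilt only 0.18) is reachable, and the lean is small enough to right by itself on the board. Reorienting.

Request:
{"fn": "jog_arm", "kwargs": {
  "targets": [
    [[-0.035,0.041,-0.114,0,0,0,255],[-0.035,0.041,-0.114,0,0,0,255],[-0.035,0.041,-0.114,0,0,0,255],[-0.035,0.041,-0.114,0,0,0,255],[-0.035,0.041,-0.114,0,0,0,255],[-0.035,0.041,-0.114,0,0,0,255],[0,0,0,-1.6,-1,0.8,255],[0,0,0,-1.6,-1,0.8,255],[0,0,0,-1.6,-1,0.8,255],[0,0,0,-1.6,-1,0.8,255],[0,0,0,-1.6,-1.1,0.9,255],[0,0,0,0,0,0,255]]
  ]
}}

```text
time_s: 20.72
position: [0.6034, -0.2048, 0.1891]
tcp_rot: [[0.941, 0.294, -0.167], [0.289, -0.956, -0.055], [-0.175, 0.003, -0.985]]
ft_force: [0.6, -0.3, 0.4]
gripper_width: 0.379
```

```bash
python3 -c "
from h import *
s=wristshot('w9');print(s['q'],s['position'],s['tcp_rot'].round(4),s['ft_force'])
for n in ('side','scene'):
  f=vision.grab_frame(n)[:,:,::-1]; cv2.imwrite(f'pics/{n}9.png',f)
a=cv2.imread('pics/side9.png')[120:320,240:500]; cv2.imwrite('pics/d9.png',cv2.resize(a,None,fx=3,fy=3,interpolation=cv2.INTER_CUBIC))
a=cv2.imread('pics/scene9.png')[150:300,170:370]; cv2.imwrite('pics/s9.png',cv2.resize(a,None,fx=4,fy=4,interpolation=cv2.INTER_CUBIC))
"
```

```text
[-0.91558819  0.68829733 -1.07159626 -1.28878598  1.17420739  2.69912399] [ 0.60336094 -0.20478728  0.18905318] [[ 0.9411  0.2942 -0.1666]
 [ 0.2891 -0.9557 -0.0546]
 [-0.1753  0.0032 -0.9845]] [ 0.5597522  -0.27109509  0.43538822]
```

View pics/d9.png

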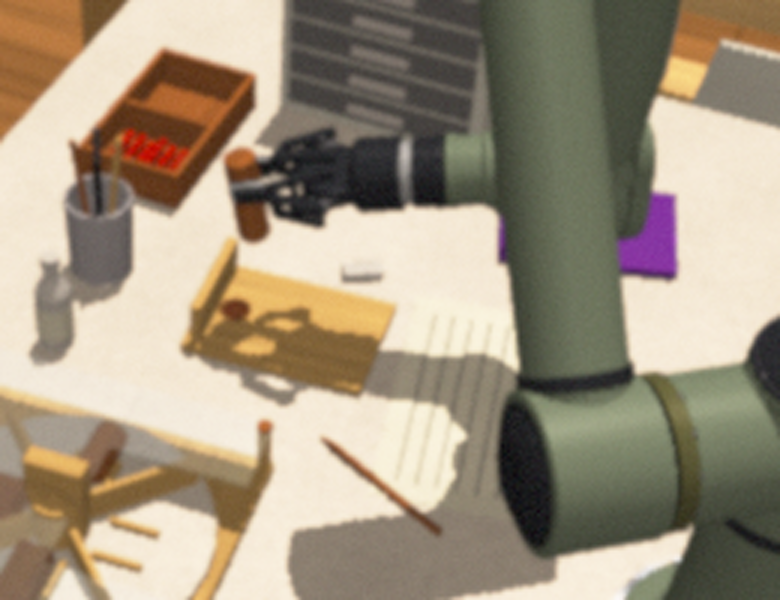

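View pics/s9.png

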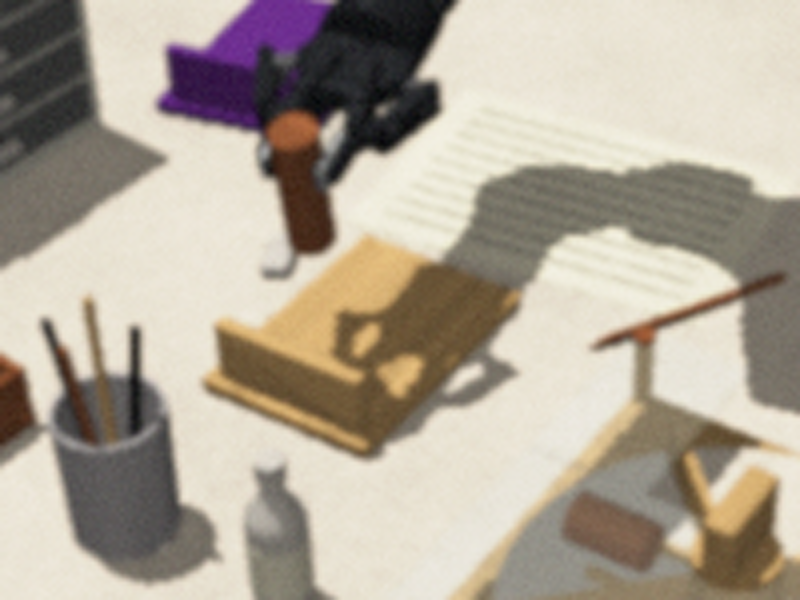

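View pics/w9.png

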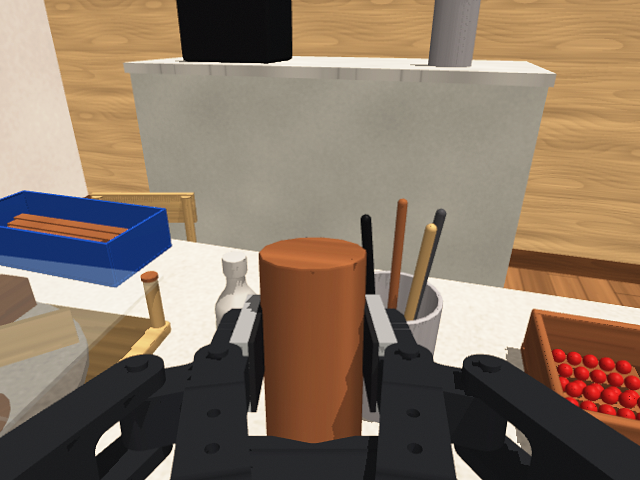

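Wrist and scene views show the column held upright with a slight ≈10° lean, its top at wrist image (313,250), behind the stop's height. Lowering to just above the board, short of the stop.

Request:
{"fn": "jog_arm", "kwargs": {
  "targets": [
    [[0,0,0,1,0,1,255],[0,0,0,0.8,0,2,255],[0,0,0,0.4,0,2.5,255],[0,0,0,0.4,0,2.2,255],[0,0,0,0.3,0,1.5,255],[0,0,0,0.1,0,0.7,255],[0,0,0,0,0,0,255],[0,0,0,0,0,0,255]]
  ]
}}

```text
time_s: 21.88
position: [0.6148, -0.1999, 0.0864]
tcp_rot: [[0.941, 0.296, -0.165], [0.291, -0.955, -0.056], [-0.175, 0.005, -0.985]]
ft_force: [-0.5, 0.3, -0.1]
gripper_width: 0.38
```

```bash
python3 -c "
from h import *
s=bot.get_state();log(s);print(s['q'],s['position'],s['tcp_rot'].round(4),s['ft_force'])
for n in ('side','scene'):
  f=vision.grab_frame(n)[:,:,::-1]; cv2.imwrite(f'pics/{n}10.png',f)
a=cv2.imread('pics/side10.png')[150:270,260:420]; cv2.imwrite('pics/d10.png',cv2.resize(a,None,fx=5,fy=5,interpolation=cv2.INTER_CUBIC))
a=cv2.imread('pics/scene10.png')[180:280,200:330]; cv2.imwrite('pics/s10.png',cv2.resize(a,None,fx=6,fy=6,interpolation=cv2.INTER_CUBIC))
"
```

```text
[-0.88808869  1.00360344 -1.01395717 -1.57468052  1.15114295  2.72816133] [ 0.61478402 -0.19992854  0.08641708] [[ 0.9408  0.2958 -0.1655]
 [ 0.2905 -0.9552 -0.056 ]
 [-0.1746  0.0046 -0.9846]] [-0.48221101  0.33062512 -0.13051441]
```

View pics/d10.png

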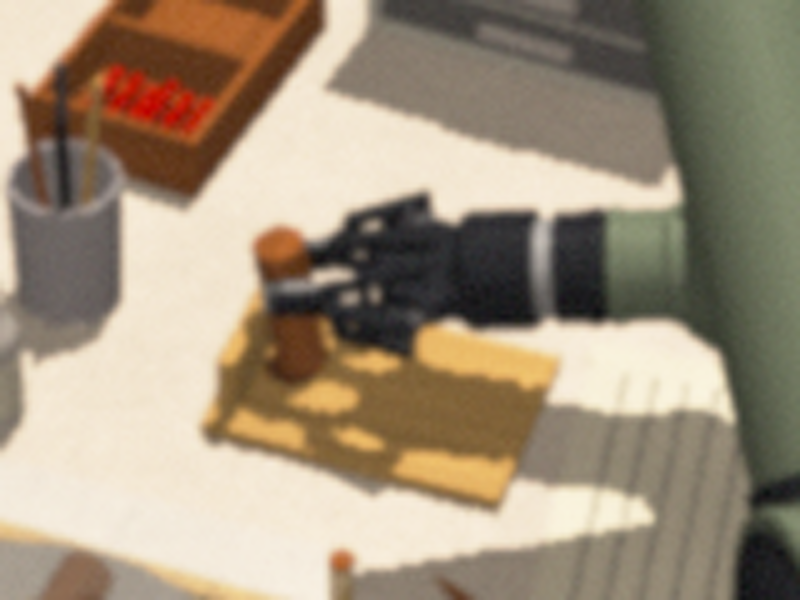

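View pics/s10.png

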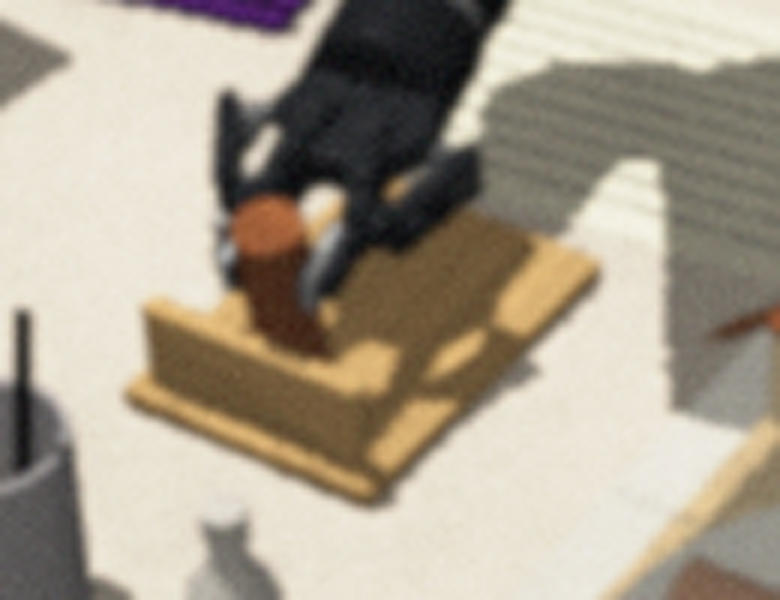

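Request:
{"fn": "jog_arm", "kwargs": {
  "targets": [
    [[0,0,0,0.04,0,0.2,255],[0,0,0,0.03,0,0.15,255],[0,0,0,0.02,0,0.1,255],[0,0,0,0,0,0,255]]
  ],
  "squeeze": 20
}}

```text
time_s: 22.48
position: [0.6147, -0.1997, 0.082]
tcp_rot: [[0.941, 0.297, -0.164], [0.291, -0.955, -0.057], [-0.174, 0.005, -0.985]]
ft_force: [-1.8, -0.4, 5.1]
gripper_width: 0.372
```

Request:
{"fn": "jog_arm", "kwargs": {
  "targets": [
    [[0,0,0,-0.25,0,0.08,255],[0,0,0,-0.25,0,0.08,255],[0,0,0,-0.25,0,0.08,255],[0,0,0,-0.25,0,0.09,255],[0,0,0,-0.25,0,0.09,255],[0,0,0,0,0,0,255]]
  ]
}}

```text
time_s: 23.22
position: [0.6026, -0.2035, 0.0812]
tcp_rot: [[0.941, 0.299, -0.162], [0.293, -0.954, -0.059], [-0.172, 0.008, -0.985]]
ft_force: [1.5, 0.9, 9.4]
gripper_width: 0.374
```

```bash
python3 -c "
from h import *
s=wristshot('w11');log(s);print(s['q'],s['position'],s['tcp_rot'].round(4),s['ft_force'])
for n in ('side','scene'):
  f=vision.grab_frame(n)[:,:,::-1]; cv2.imwrite(f'pics/{n}11.png',f)
a=cv2.imread('pics/side11.png')[180:240,290:370]; cv2.imwrite('pics/d11.png',cv2.resize(a,None,fx=9,fy=9,interpolation=cv2.INTER_CUBIC))
a=cv2.imread('pics/scene11.png')[190:270,210:310]; cv2.imwrite('pics/s11.png',cv2.resize(a,None,fx=7,fy=7,interpolation=cv2.INTER_CUBIC))
"
```

```text
[-0.91652299  1.01721404 -1.02269745 -1.57194326  1.17997002  2.69644268] [ 0.60258109 -0.20348155  0.08120418] [[ 0.9406  0.2986 -0.1617]
 [ 0.2929 -0.9543 -0.0587]
 [-0.1718  0.0079 -0.9851]] [1.51290534 0.93188063 9.35885023]
```

View pics/d11.png

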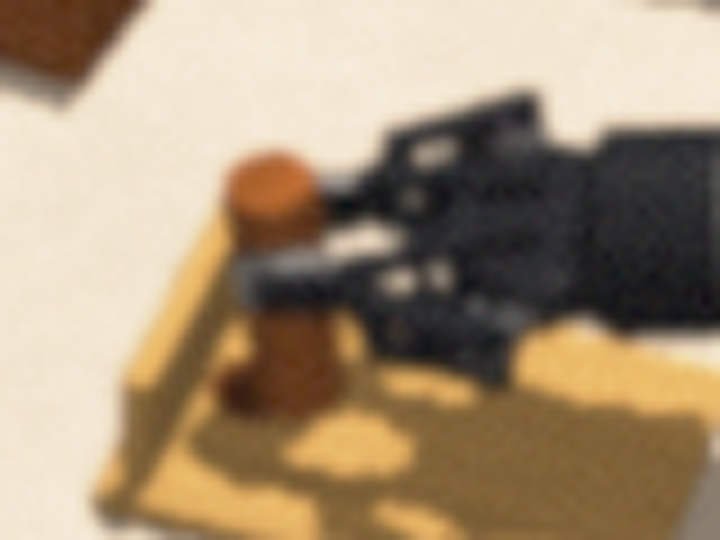

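View pics/s11.png

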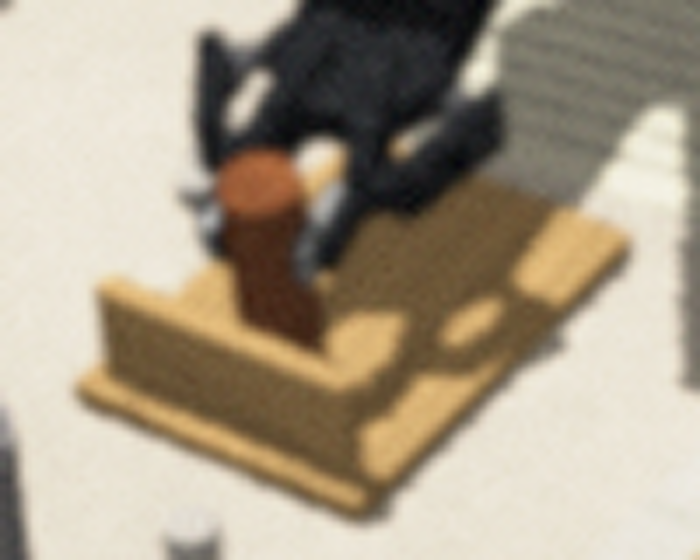

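View pics/w11.png

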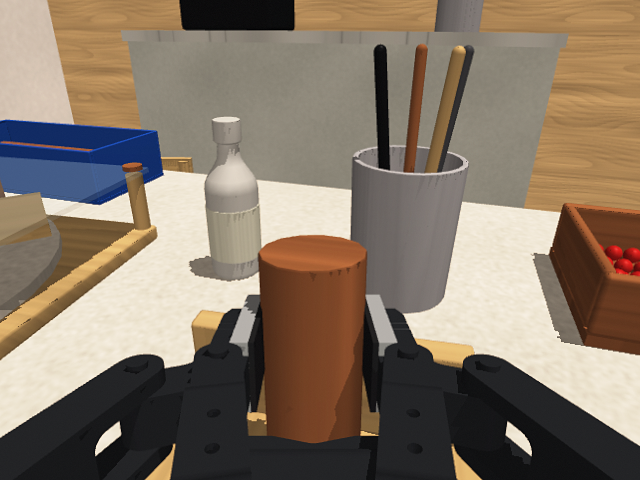

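The column slid without pivoting (8–9 N vertical, top unchanged in the wrist view). I'll flatten the tool further to about 5° of lean, so that it rocks upright on release. Then I'll regrip it upright and shift it to the inlay.

Run:
```python
from plan import *
s=bot.get_state(); p0,R0=s['position'],s['tcp_rot']
b=.3;ps=.09; f=np.array([np.cos(b),np.sin(b),0])
bot_=stand((.0553,0,.012)); grip=bot_+.072*np.sin(ps)*f; grip[2]=.0885
up=p0+np.array([0,0,.006])
p1,R1=pose(grip,b,ps)
print('lift',(R0.T@(up-p0)*100).round(3)); q,_=IK(up,R0,s['q']); rows(up,R0,p1,R1,4,q); print(p1)
```

```text
lift [-0.103  0.005 -0.591]
[ 0.002  0.021  0.001  0.415  0.04  -0.062] | [-0.91  1.04 -1.02 -1.64  1.18  2.75]   0.0
[ 0.002  0.021  0.001  0.416  0.039 -0.054] | [-0.9   1.07 -1.01 -1.73  1.18  2.81]   0.0
[ 0.002  0.021  0.001  0.417  0.039 -0.045] | [-0.9   1.11 -1.   -1.81  1.18  2.87]   0.0
[ 0.002  0.021  0.001  0.418  0.039 -0.037] | [-0.89  1.14 -0.98 -1.89  1.18  2.92]   0.0
[ 0.61907498 -0.19998664  0.08679231]
```

Request:
{"fn": "jog_arm", "kwargs": {
  "targets": [
    [[0,0,0,-0.1,0,-0.6,255],[0,0,0,0,0,0,255],[0.002,0.018,0,0.42,0.04,-0.06,255],[0.002,0.018,0,0.42,0.04,-0.05,255],[0.002,0.018,0,0.42,0.04,-0.04,255],[0.002,0.018,0,0.42,0.04,-0.04,255],[0,0,0,0,0,0,255],[0,0,0,0,0,0,255]]
  ],
  "squeeze": 50
}}

```text
time_s: 24.38
position: [0.6177, -0.1999, 0.0845]
tcp_rot: [[0.95, 0.294, -0.101], [0.293, -0.956, -0.024], [-0.104, -0.007, -0.995]]
ft_force: [-13.0, -2.0, 5.0]
gripper_width: 0.372
```

```bash
python3 -c "
from h import *
s=wristshot('w12');log(s);print(s['q'],s['position'],s['tcp_rot'].round(4),s['ft_force'])
for n in ('side','scene'):
  f=vision.grab_frame(n)[:,:,::-1]; cv2.imwrite(f'pics/{n}12.png',f)
a=cv2.imread('pics/side12.png')[180:240,290:370]; a=cv2.resize(a,None,fx=5,fy=6,interpolation=cv2.INTER_CUBIC)
b=cv2.imread('pics/scene12.png')[195:255,220:300]; b=cv2.resize(b,None,fx=5,fy=6,interpolation=cv2.INTER_CUBIC)
cv2.imwrite('pics/ds12.png',np.hstack([a,b]))
"
```

```text
[-0.889297    1.12421167 -0.98861449 -1.83887767  1.17553023  2.89444428] [ 0.61765664 -0.19985366  0.08447997] [[ 0.9503  0.2944 -0.1015]
 [ 0.2935 -0.9556 -0.0244]
 [-0.1042 -0.0066 -0.9945]] [-13.04549918  -2.04364217   4.98317985]
```

View pics/ds12.png

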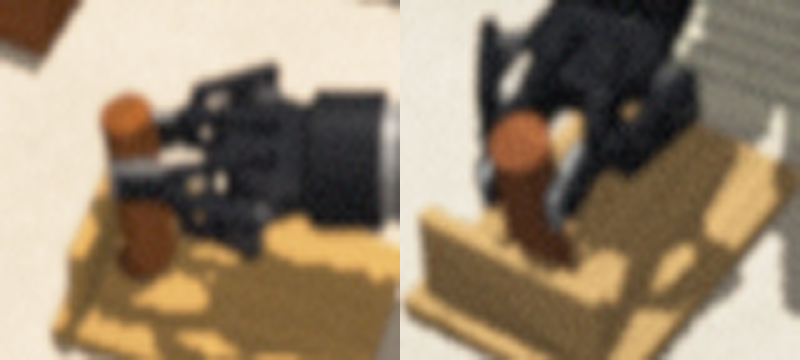

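View pics/w12.png

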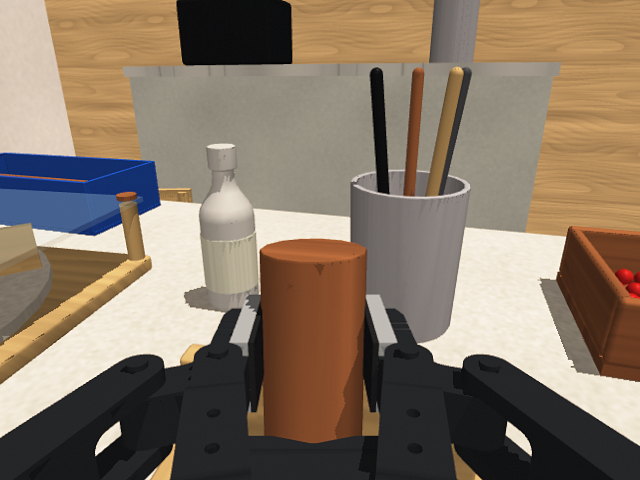

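```bash
python3 - <<'E'
from h import *
S=cam('scene');D=cam('side');W=wcam('w12')
def tri(obs):
    f=lambda X: np.concatenate([proj(c,X)[0]-u for c,u in obs]); r=least_squares(f,[.6,-.2,.1]); return r.x,r.fun
print('top side+scene',tri([(S,np.array((244,218.3))),(D,np.array((315.6,199.2)))]))
print('top +wrist',tri([(S,np.array((244,218.3))),(D,np.array((315.6,199.2))),(W,np.array((313.5,252)))]))
print('top w only at z',[ray(W,(313.5,252),z).round(4) for z in (.105,.11,.115)])
W9=wcam('w9'); s=__import__('pickle').load(open('pics/w9.pkl','rb'))
# top in tool frame, from w9 & w12 assuming tool y=0: expected x=-19mm +-, z=-28
for n,uv in (('w9',(313,252)),('w11',(313,252)),('w12',(313.5,252))):
    st=__import__('pickle').load(open(f'pics/{n}.pkl','rb')); c=cam('wrist',st)
    e=proj(c,[st['position']+st['tcp_rot']@np.array([-.019+dx,0,-.028]) for dx in (-.017,0,.017)]); print(n,e.round(1))
# bottom centre in side image, z=.012
print('bot',ray(D,(319.6,223.7),.02))
E
python3 -c "
import cv2,numpy as np
o=[cv2.resize(cv2.imread(f'pics/{n}.png')[225:310,240:390],None,fx=2.6,fy=3.4,interpolation=cv2.INTER_CUBIC) for n in ('w9','w12')]
cv2.imwrite('pics/cmp.png',np.hstack(o))"
```

```text
top side+scene (array([ 0.60582508, -0.20598808,  0.11083017]), array([ 0.0852061 ,  0.13735953,  0.06896231, -0.17784279]))
top +wrist (array([ 0.6081076 , -0.20441995,  0.11530363]), array([-0.17328624, -0.55827455, -0.79556662, -1.17317566, -0.09474005,
        0.1522648 ]))
top w only at z [array([ 0.6312, -0.1973,  0.105 ]), array([ 0.6201, -0.2008,  0.11  ]), array([ 0.6089, -0.2042,  0.115 ])]
w9 [[308.3 283.7]
 [308.9 262.6]
 [309.3 246.3]]
w11 [[308.3 283.7]
 [308.9 262.6]
 [309.3 246.3]]
w12 [[308.3 283.7]
 [308.9 262.6]
 [309.3 246.3]]
bot [ 0.5868837  -0.19700595  0.02      ]
```

View pics/cmp.png

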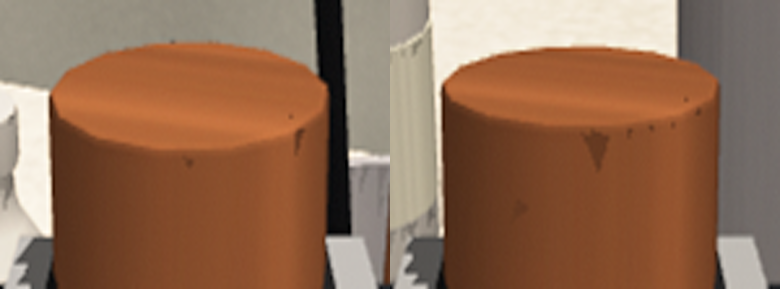

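The −13 N shows the leaning column touched the stop, and the flatter top ellipse shows it pivoted about 5° further forward, to ≈10.7° in all. Backing off about 1 cm before release.

Request:
{"fn": "jog_arm", "kwargs": {
  "targets": [
    [[0,0,0,-0.3,0,-0.07,255],[0,0,0,-0.4,0,0.04,255],[0,0,0,-0.4,0,0.04,255],[0,0,0,0,0,0,255],[0,0,0,0,0,0,255]]
  ]
}}

```text
time_s: 25.15
position: [0.6084, -0.2034, 0.0857]
tcp_rot: [[0.95, 0.295, -0.1], [0.293, -0.956, -0.026], [-0.104, -0.004, -0.995]]
ft_force: [-0.2, 0.3, -0.9]
gripper_width: 0.376
```

```bash
python3 -c "
from h import *
s=wristshot('w13');log(s);print(s['q'],s['position'],s['tcp_rot'].round(4),s['ft_force'])
for n in ('side','scene'):
  f=vision.grab_frame(n)[:,:,::-1]; cv2.imwrite(f'pics/{n}13.png',f)
a=cv2.imread('pics/side13.png')[180:240,290:370]; a=cv2.resize(a,None,fx=5,fy=6,interpolation=cv2.INTER_CUBIC)
b=cv2.imread('pics/scene13.png')[195:255,220:300]; b=cv2.resize(b,None,fx=5,fy=6,interpolation=cv2.INTER_CUBIC)
cv2.imwrite('pics/ds13.png',np.hstack([a,b]))
"
```

```text
[-0.91131855  1.12155082 -1.00099085 -1.83462766  1.19664053  2.87698478] [ 0.60835576 -0.20335287  0.08567707] [[ 0.9504  0.2945 -0.1005]
 [ 0.2934 -0.9556 -0.0264]
 [-0.1038 -0.0043 -0.9946]] [-0.18402356  0.25799279 -0.91486111]
```

View pics/ds13.png

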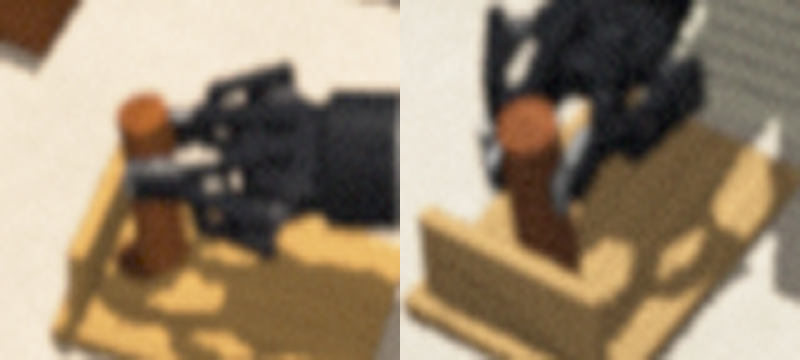

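Request:
{"fn": "jog_arm", "kwargs": {
  "targets": [
    [[0,0,0,0.02,0,0.15,255],[0,0,0,0.02,0,0.1,255],[0,0,0,0,0,0,255]]
  ],
  "squeeze": 20
}}

```text
time_s: 25.68
position: [0.6085, -0.2032, 0.083]
tcp_rot: [[0.95, 0.295, -0.101], [0.293, -0.956, -0.026], [-0.104, -0.005, -0.995]]
ft_force: [0.5, -0.1, -0.2]
gripper_width: 0.375
```

Request:
{"fn": "jog_arm", "kwargs": {
  "targets": [
    [[0,0,0,0.01,0,0.1,255],[0,0,0,0,0,0,255]]
  ]
}}

```text
time_s: 25.92
position: [0.6085, -0.2032, 0.0823]
tcp_rot: [[0.95, 0.295, -0.1], [0.294, -0.956, -0.027], [-0.104, -0.004, -0.995]]
ft_force: [-0.6, 0.7, 0.8]
gripper_width: 0.375
```

Request:
{"fn": "jog_arm", "kwargs": {
  "targets": [
    [[0,0,0,0.01,0,0.1,255],[0,0,0,0,0,0,255]]
  ]
}}

```text
time_s: 26.18
position: [0.6085, -0.2031, 0.0821]
tcp_rot: [[0.95, 0.296, -0.099], [0.294, -0.955, -0.028], [-0.103, -0.002, -0.995]]
ft_force: [-0.6, 0.5, 5.5]
gripper_width: 0.378
```

Request:
{"fn": "jog_arm", "kwargs": {
  "targets": [
    [[0,0,0,0,0,0,158],[0,0,0,0,0,0,152],[0,0,0,0,0,0,148],[0,0,0,0,0,0,144],[0,0,0,0,0,0,140],[0,0,0,0,0,0,135],[0,0,0,0,0,0,135],[0,0,0,0,0,0,135]]
  ]
}}

```text
time_s: 27.18
position: [0.6084, -0.2033, 0.0812]
tcp_rot: [[0.95, 0.295, -0.1], [0.293, -0.956, -0.026], [-0.104, -0.004, -0.995]]
ft_force: [0.4, 0.1, -0.0]
gripper_width: 0.471
```

```bash
python3 -c "
from h import *
s=wristshot('w14');log(s);print(s['position'],s['ft_force'],s['gripper_width'])
for n in ('side','scene'):
  f=vision.grab_frame(n)[:,:,::-1]; cv2.imwrite(f'pics/{n}14.png',f)
a=cv2.imread('pics/side14.png')[180:240,290:370]; a=cv2.resize(a,None,fx=5,fy=6,interpolation=cv2.INTER_CUBIC)
b=cv2.imread('pics/scene14.png')[195:255,220:300]; b=cv2.resize(b,None,fx=5,fy=6,interpolation=cv2.INTER_CUBIC)
cv2.imwrite('pics/ds14.png',np.hstack([a,b]))
"
```

```text
[ 0.60843918 -0.2032664   0.08117236] [ 0.41657377  0.10407483 -0.03348157] 0.47062507914842816
```

View pics/ds14.png

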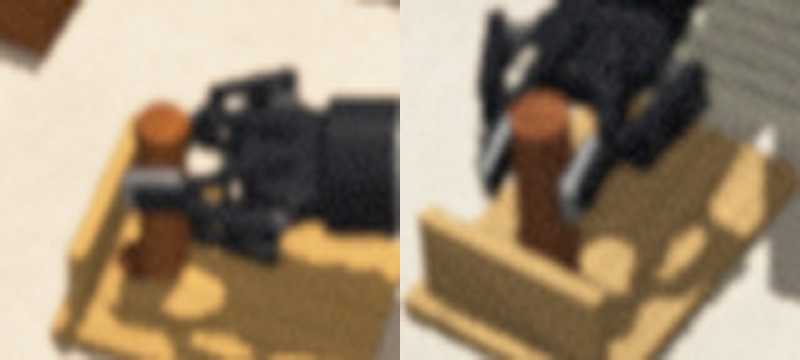

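View pics/w14.png

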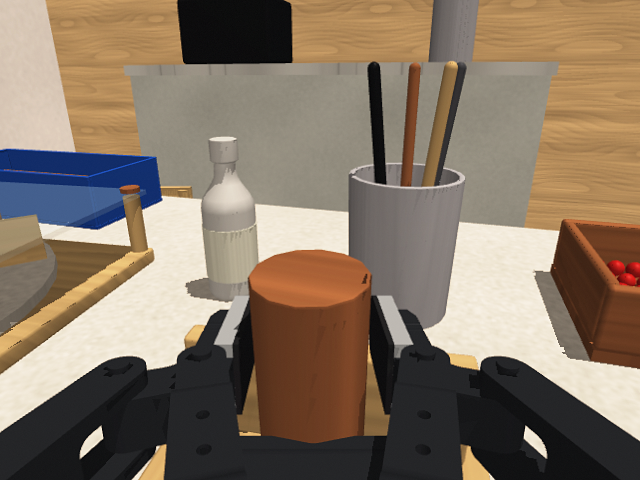

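Released column now stands upright, with the inlay showing just beyond its foot. Measuring the top centre: wrist ≈(310,278), ellipse spanning x 249–371 and y 250–307.

Run:
```python
from h import *
import pickle
st=pickle.load(open('pics/w14.pkl','rb')); W=cam('wrist',st);S=cam('scene');D=cam('side')
def ell(c,xy,z=.112):
    a=np.linspace(0,2*np.pi,60); e=proj(c,np.c_[xy[0]+.017*np.cos(a),xy[1]+.017*np.sin(a),z+0*a]); return np.array([e[:,0].min(),e[:,0].max(),e[:,1].min(),e[:,1].max()])
r=least_squares(lambda p: ell(W,p)-[249,371,250.5,307],[.59,-.205]); print('W',r.x,r.fun.round(1))
d=[290+137/5,290+190/5,180+100/6,180+146/6]; s=[220+110/5,220+170/5,195+90/6,195+142/6]
for n,c,o in (('D',D,d),('S',S,s)):
    r=least_squares(lambda p: ell(c,p)-o,[.59,-.205]); print(n,r.x,r.fun.round(1))
inl=place([.5398,-.2131,.1016],(.062,0,0))[0]; print('inlay',inl)
R=st['tcp_rot']; print('grip',st['position']-.019*R[:,0])
```

```text
W [ 0.58371595 -0.21145593] [-1.8  1.8 -0.2 -0.7]
D [ 0.58254903 -0.2080633 ] [-0.1  0.1  0.2 -0.2]
S [ 0.58711495 -0.20870145] [-0.4  0.4  0.5 -0.5]
inlay [ 0.60148028 -0.20681163  0.        ]
grip [ 0.5903826  -0.20884058  0.08314424]
```

Request:
{"fn": "jog_arm", "kwargs": {
  "targets": [
    [[0,0,0,-0.5,0,0,135],[0,0,0,0,0,0,150],[0,0,0,0,0,0,160],[0,0,0,0,0,0,255],[0,0,0,0,0,0,255],[0,0,0,-0.02,0,-0.2,255],[0,0,0,0.5,0.06,-0.05,255],[0,0,0,0.5,0.06,-0.05,255],[0,0,0,0.4,0.06,-0.04,255],[0,0,0,0,0,0,255],[0,0,0,0,0,0,255]]
  ],
  "squeeze": 40
}}

```text
time_s: 28.7
position: [0.6177, -0.2022, 0.0836]
tcp_rot: [[0.95, 0.295, -0.101], [0.294, -0.956, -0.026], [-0.104, -0.004, -0.995]]
ft_force: [0.0, 0.4, -0.4]
gripper_width: 0.382
```

```bash
python3 -c "
from h import *
s=wristshot('w15');log(s);print(s['q'],s['position'],s['ft_force'],s['gripper_width'])
for n in ('side','scene'):
  f=vision.grab_frame(n)[:,:,::-1]; cv2.imwrite(f'pics/{n}15.png',f)
a=cv2.imread('pics/side15.png')[180:240,290:370]; a=cv2.resize(a,None,fx=5,fy=6,interpolation=cv2.INTER_CUBIC)
b=cv2.imread('pics/scene15.png')[195:255,220:300]; b=cv2.resize(b,None,fx=5,fy=6,interpolation=cv2.INTER_CUBIC)
cv2.imwrite('pics/ds15.png',np.hstack([a,b]))
"
```

```text
[-0.89266899  1.12475079 -0.98402753 -1.83345331  1.17894408  2.89071074] [ 0.61768911 -0.20218292  0.08359188] [ 0.02394564  0.35266723 -0.36187027] 0.3823677579646361
```

View pics/ds15.png

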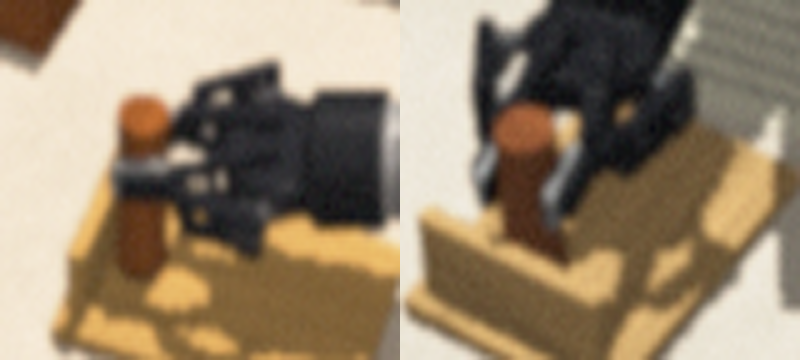

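View pics/w15.png

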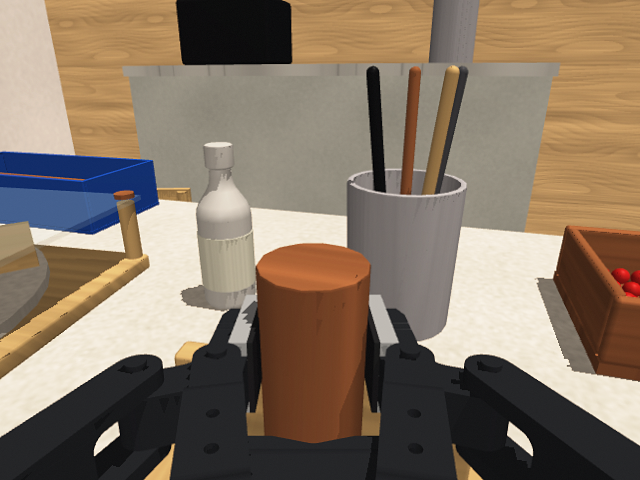

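Request:
{"fn": "jog_arm", "kwargs": {
  "targets": [
    [[0,0,0,0.12,0.02,-0.01,255],[0,0,0,0.12,0.02,-0.01,255],[0,0,0,0,0,0,255]]
  ]
}}

```text
time_s: 29.22
position: [0.6194, -0.2019, 0.084]
tcp_rot: [[0.95, 0.295, -0.1], [0.293, -0.956, -0.026], [-0.104, -0.005, -0.995]]
ft_force: [-10.7, -2.1, 4.0]
gripper_width: 0.383
```

Request:
{"fn": "jog_arm", "kwargs": {
  "targets": [
    [[0,0,0,0.12,0.02,-0.01,255],[0,0,0,0,0,0,255]]
  ]
}}

```text
time_s: 29.48
position: [0.6203, -0.2016, 0.0842]
tcp_rot: [[0.95, 0.295, -0.1], [0.294, -0.955, -0.026], [-0.103, -0.005, -0.995]]
ft_force: [-13.8, -2.1, 7.3]
gripper_width: 0.383
```

Request:
{"fn": "jog_arm", "kwargs": {
  "targets": [
    [[0,0,0,-0.25,-0.03,0.03,255],[0,0,0,0.02,0,0.15,255],[0,0,0,0.01,0,0.1,255],[0,0,0,0,0,0,255]]
  ]
}}

```text
time_s: 29.98
position: [0.6191, -0.2023, 0.0819]
tcp_rot: [[0.95, 0.296, -0.098], [0.294, -0.955, -0.029], [-0.102, -0.002, -0.995]]
ft_force: [-1.7, -0.7, 5.1]
gripper_width: 0.384
```

```bash
python3 -c "
from h import *
s=wristshot('w16');log(s);print(s['q'],s['position'],s['ft_force'],s['gripper_width'])
a=cv2.imread('pics/w16.png')[225:400,170:480]; cv2.imwrite('pics/w16c.png',cv2.resize(a,None,fx=2.5,fy=2.5,interpolation=cv2.INTER_CUBIC))
"
```

```text
[-0.89051249  1.13054533 -0.97858687 -1.83834784  1.17792693  2.89234499] [ 0.61910449 -0.20225031  0.08190012] [-1.70210512 -0.72837687  5.09588999] 0.38435577301894575
```

View pics/w16c.png

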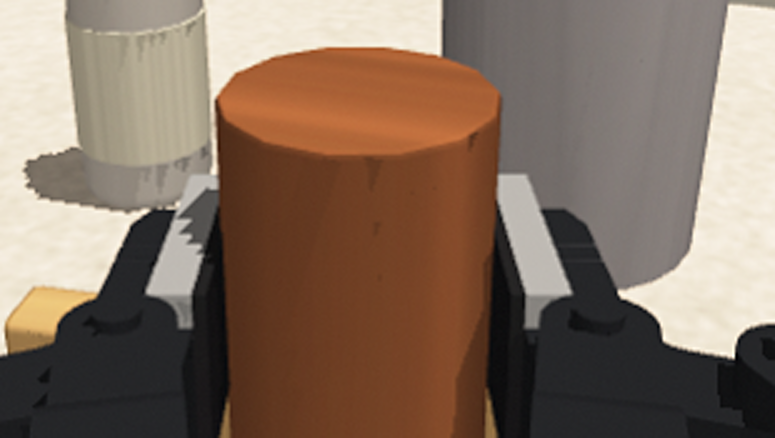

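Request:
{"fn": "jog_arm", "kwargs": {
  "targets": [
    [[0,0,0,0,0,0,158],[0,0,0,0,0,0,152],[0,0,0,0,0,0,148],[0,0,0,0,0,0,144],[0,0,0,0,0,0,138],[0,0,0,0,0,0,130],[0,0,0,0,0,0,110],[0,0,0,0,0,0,90],[0,0,0,0,0,0,90]]
  ]
}}

```text
time_s: 31.15
position: [0.6188, -0.2023, 0.081]
tcp_rot: [[0.95, 0.294, -0.1], [0.293, -0.956, -0.026], [-0.104, -0.004, -0.995]]
ft_force: [0.1, 0.4, 0.1]
gripper_width: 0.648
```

```bash
python3 -c "
from h import *
s=wristshot('w17');log(s);print(s['q'],s['position'],s['ft_force'],s['gripper_width'])
for n in ('side','scene'):
  f=vision.grab_frame(n)[:,:,::-1]; cv2.imwrite(f'pics/{n}17.png',f)
a=cv2.imread('pics/side17.png')[180:240,290:370]; a=cv2.resize(a,None,fx=5,fy=6,interpolation=cv2.INTER_CUBIC)
b=cv2.imread('pics/scene17.png')[195:255,220:300]; b=cv2.resize(b,None,fx=5,fy=6,interpolation=cv2.INTER_CUBIC)
cv2.imwrite('pics/ds17.png',np.hstack([a,b]))
"
```

```text
[-0.89066456  1.13121608 -0.97918357 -1.83662792  1.17674748  2.89226088] [ 0.61884015 -0.20227398  0.08100717] [0.11014862 0.35606977 0.06335475] 0.6477340988390811
```

View pics/ds17.png

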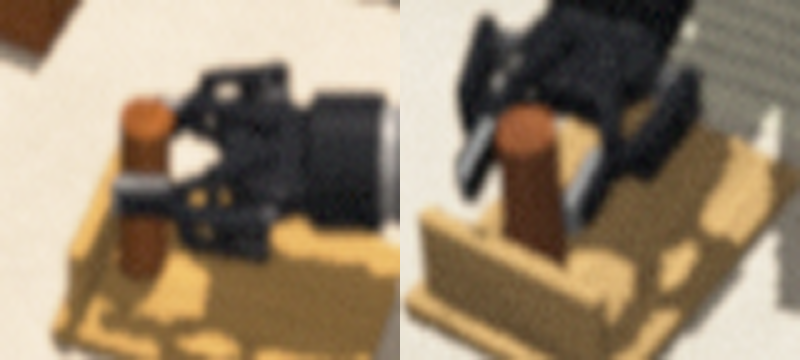

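View pics/w17.png

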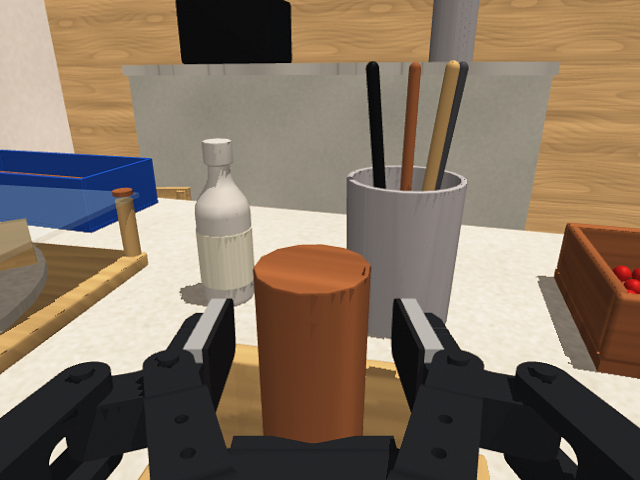

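Run:
```python
import cv2,numpy as np
a=cv2.imread('pics/w17.png')[230:310,230:390]; cv2.imwrite('pics/w17c.png',cv2.resize(a,None,fx=5,fy=5,interpolation=cv2.INTER_CUBIC))
from h import *
W=wcam('w17')
def ell(c,xy,z=.112):
    a=np.linspace(0,2*np.pi,60); e=proj(c,np.c_[xy[0]+.017*np.cos(a),xy[1]+.017*np.sin(a),z+0*a]); return np.array([e[:,0].min(),e[:,0].max(),e[:,1].min(),e[:,1].max()])
S=cam('scene');D=cam('side')
d=[290+121/5,290+174/5,180+97/6,180+142/6]; s=[220+96/5,220+155/5,195+103/6,195+155/6]
for n,c,o in (('W',W,[255,370,245,292.5]),('D',D,d),('S',S,s)):
    r=least_squares(lambda p: ell(c,p)-o,[.59,-.205]); x=r.x-[.5398,-.2131]; print(n,r.x,r.fun.round(1),'local',x[0]*.9948+x[1]*.1014,-x[0]*.1014+x[1]*.9948)
```

```text
W [ 0.60026017 -0.20926561] [-2.3  2.3 -2.7  0.5] local 0.06053458090435578 -0.0023162134464938286
D [ 0.59271269 -0.20623422] [-0.1  0.1  0.2 -0.2] local 0.053333733187987564 0.001464733067297704
S [ 0.59887593 -0.20851209] [-0.5  0.5  0.4 -0.4] local 0.059233948395132976 -0.0014262481827999286
```

View pics/w17c.png

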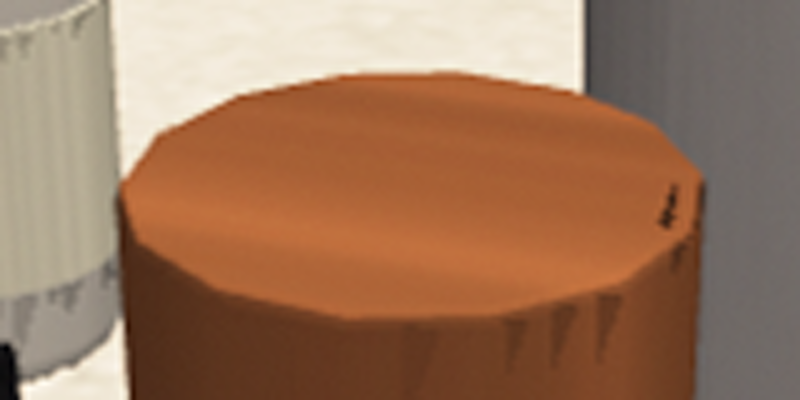

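Column stands upright, about 1–3 mm short of the inlay centre by the wrist view. One gentle regrip and nudge to close the gap to the stop.

Request:
{"fn": "jog_arm", "kwargs": {
  "targets": [
    [[0,0,0,0,0,0,130],[0,0,0,0,0,0,150],[0,0,0,0,0,0,158],[0,0,0,0,0,0,255],[0,0,0,0,0,0,255],[0,0,0,0,0,0,255]]
  ],
  "squeeze": 25
}}

```text
time_s: 32.05
position: [0.6188, -0.2022, 0.081]
tcp_rot: [[0.95, 0.295, -0.1], [0.293, -0.956, -0.026], [-0.104, -0.004, -0.995]]
ft_force: [-0.6, -0.4, 0.6]
gripper_width: 0.391
```

Request:
{"fn": "jog_arm", "kwargs": {
  "targets": [
    [[0,0,0,0.05,0.01,-0.01,255],[0,0,0,0.05,0.01,-0.01,255],[0,0,0,0,0,0,255]]
  ]
}}

```text
time_s: 32.42
position: [0.6199, -0.2021, 0.081]
tcp_rot: [[0.95, 0.295, -0.101], [0.293, -0.956, -0.026], [-0.104, -0.004, -0.995]]
ft_force: [-0.1, 0.6, -0.6]
gripper_width: 0.389
```

Request:
{"fn": "jog_arm", "kwargs": {
  "targets": [
    [[0,0,0,0.05,0.01,-0.01,255],[0,0,0,0,0,0,255]]
  ]
}}

```text
time_s: 32.67
position: [0.6204, -0.2021, 0.081]
tcp_rot: [[0.95, 0.294, -0.101], [0.293, -0.956, -0.026], [-0.104, -0.005, -0.995]]
ft_force: [-0.9, 0.6, -0.7]
gripper_width: 0.389
```

Request:
{"fn": "jog_arm", "kwargs": {
  "targets": [
    [[0,0,0,0.05,0.01,-0.01,255],[0,0,0,0,0,0,255]]
  ]
}}

```text
time_s: 32.92
position: [0.6207, -0.202, 0.0812]
tcp_rot: [[0.95, 0.294, -0.101], [0.293, -0.956, -0.026], [-0.104, -0.005, -0.995]]
ft_force: [-3.8, -0.3, -0.6]
gripper_width: 0.389
```

Request:
{"fn": "jog_arm", "kwargs": {
  "targets": [
    [[0,0,0,0.05,0.01,-0.01,255],[0,0,0,0,0,0,255]]
  ]
}}

```text
time_s: 33.17
position: [0.621, -0.2019, 0.0813]
tcp_rot: [[0.95, 0.294, -0.101], [0.293, -0.956, -0.026], [-0.104, -0.005, -0.995]]
ft_force: [-8.1, -2.0, 2.5]
gripper_width: 0.389
```

Touched the stop at TCP x≈0.6205. Backing off 1 mm and releasing.

Request:
{"fn": "jog_arm", "kwargs": {
  "targets": [
    [[0,0,0,-0.1,-0.02,0.01,255],[0,0,0,0,0,0,255],[0,0,0,0,0,0,158],[0,0,0,0,0,0,150],[0,0,0,0,0,0,144],[0,0,0,0,0,0,138],[0,0,0,0,0,0,120],[0,0,0,0,0,0,80],[0,0,0,0,0,0,40],[0,0,0,0,0,0,10],[0,0,0,0,0,0,0],[0,0,0,0,0,0,0]]
  ]
}}

```text
time_s: 34.67
position: [0.6204, -0.2021, 0.0812]
tcp_rot: [[0.95, 0.295, -0.101], [0.293, -0.956, -0.026], [-0.104, -0.004, -0.995]]
ft_force: [0.2, 0.4, 0.2]
gripper_width: 1.0
```

Run:
```python
from plan import *
s=wristshot('w18');log(s);print(s['q'],s['position'],s['ft_force'],s['gripper_width'])
p=s['position']; R=s['tcp_rot']
# retreat: back along -tool x with rising, keep orientation
q=rows(p,R,p-R[:,0]*.03,R,3,s['q']); print(); 
q=rows(p,R,p+np.array([0,0,.12]),R,6,s['q'])
print(); rows(p+np.array([0,0,.12]),R,p+np.array([-.06,-.02,.16]),R,3,q)
```

```text
[-0.88764901  1.1302241  -0.97691691 -1.83525238  1.17390944  2.89438194] [ 0.6203883  -0.20208895  0.08121101] [0.16197149 0.35392304 0.18209185] 0.9999719945763637
[ 0.  0.  0. -1.  0.  0.] | [-0.91  1.13 -0.99 -1.83  1.19  2.88]   0.0
[ 0.  0.  0. -1.  0.  0.] | [-0.93  1.12 -1.   -1.83  1.22  2.86]   0.0
[ 0.  0.  0. -1.  0.  0.] | [-0.95  1.12 -1.02 -1.81  1.24  2.84]   0.0

[ 0.     0.     0.    -0.208 -0.009 -1.989] | [-0.89  1.08 -1.   -1.8   1.17  2.89]   0.0
[ 0.     0.     0.    -0.208 -0.009 -1.989] | [-0.89  1.02 -1.02 -1.77  1.17  2.89]   0.0
[ 0.     0.     0.    -0.208 -0.009 -1.989] | [-0.89  0.96 -1.03 -1.72  1.17  2.89]   0.0
[ 0.     0.     0.    -0.208 -0.009 -1.989] | [-0.89  0.91 -1.05 -1.68  1.17  2.89]   0.0
[ 0.     0.     0.    -0.208 -0.009 -1.989] | [-0.89  0.85 -1.06 -1.63  1.17  2.89]   0.0
[ 0.     0.     0.    -0.208 -0.009 -1.989] | [-0.89  0.79 -1.06 -1.58  1.17  2.89]   0.0

[ 0.     0.     0.    -2.235  0.042 -1.108] | [-0.93  0.73 -1.09 -1.52  1.22  2.86]   0.0
[ 0.     0.     0.    -2.235  0.042 -1.108] | [-0.98  0.68 -1.11 -1.44  1.26  2.81]   0.0
[ 0.     0.     0.    -2.235  0.042 -1.108] | [-1.03  0.61 -1.12 -1.32  1.31  2.74]   0.0
```

Request:
{"fn": "jog_arm", "kwargs": {
  "targets": [
    [[0,0,0,-0.1,0,-1,0],[0,0,0,-0.2,0,-2,0],[0,0,0,-0.2,0,-2,0],[0,0,0,-0.2,0,-2,0],[0,0,0,-0.2,0,-2,0],[0,0,0,-0.2,0,-2,0],[0,0,0,-0.2,0,-2,0],[0,0,0,-1.5,0,-1.5,0],[0,0,0,-2,0,-1,0],[0,0,0,-2,0,-1,0],[0,0,0,0,0,0,0]]
  ]
}}

```text
time_s: 36.1
position: [0.5718, -0.2182, 0.2539]
tcp_rot: [[0.951, 0.293, -0.1], [0.292, -0.956, -0.028], [-0.103, -0.003, -0.995]]
ft_force: [0.9, -1.4, -0.1]
gripper_width: 0.999
```

Run:
```python
from plan import *
s=wristshot('w19');log(s);print(s['q'],s['position'])
for n in ('side','scene'):
  f=vision.grab_frame(n)[:,:,::-1]; cv2.imwrite(f'pics/{n}19.png',f)
a=cv2.imread('pics/side19.png')[180:240,290:370]; a=cv2.resize(a,None,fx=5,fy=6,interpolation=cv2.INTER_CUBIC)
b=cv2.imread('pics/scene19.png')[195:255,220:300]; b=cv2.resize(b,None,fx=5,fy=6,interpolation=cv2.INTER_CUBIC)
cv2.imwrite('pics/ds19.png',np.hstack([a,b]))
```

```text
[-1.00265978  0.58403181 -1.11738494 -1.33083658  1.28152393  2.787828  ] [ 0.57184989 -0.21824473  0.25390934]
```

View pics/ds19.png

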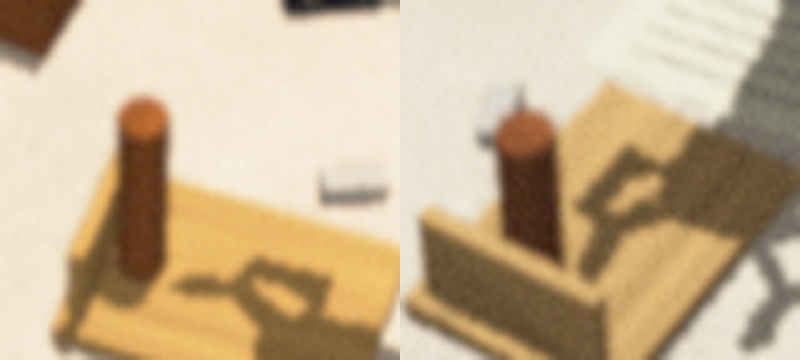

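View pics/w19.png

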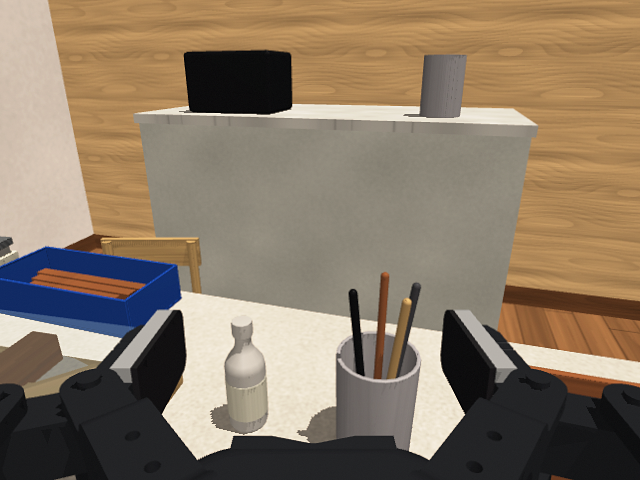

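Column upright, hiding the inlay. Tilting the wrist camera down for a final measurement.

Request:
{"fn": "jog_arm", "kwargs": {
  "targets": [
    [[0,-0.15,0,-0.5,0,-0.5,0],[0,-0.15,0,-0.5,0,-0.5,0],[0,-0.15,0,-0.5,0,0,0],[0,-0.15,0,-0.5,0,0,0],[0,-0.15,0,-0.5,0,0,0],[0,-0.15,0,0,0,0,0],[0,0,0,0,0,0,0]]
  ]
}}

```text
time_s: 37.12
position: [0.5743, -0.2383, 0.2548]
tcp_rot: [[0.742, 0.271, -0.613], [0.209, -0.962, -0.173], [-0.637, 0.0, -0.771]]
ft_force: [0.3, 0.0, 0.0]
gripper_width: 0.999
```

Run:
```python
from plan import *
s=wristshot('w20');log(s);print(s['q'],s['position'])
```

```text
[-0.87318775  0.17479498 -0.68196957  0.25280709  0.7797099   2.1858349 ] [ 0.5743129  -0.2383132   0.25480798]
```

View pics/w20.png

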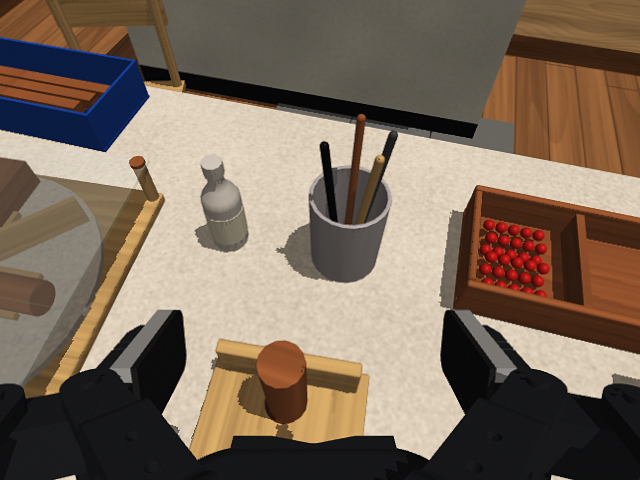

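```bash
python3 -c "
import cv2
a=cv2.imread('pics/w20.png')[330:435,190:380]; cv2.imwrite('pics/w20c.png',cv2.resize(a,None,fx=4,fy=4,interpolation=cv2.INTER_CUBIC))"
```

```text
(no output)
```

View pics/w20c.png

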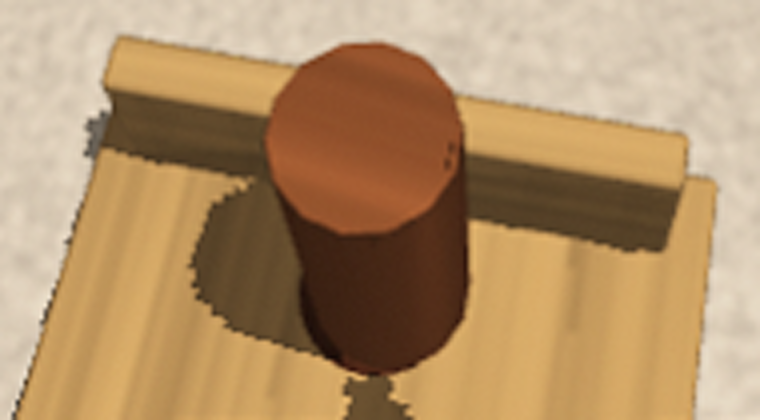

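Run:
```python
from h import *
W=wcam('w20'); g=lambda x,y:np.array((190+x/4,330+y/4))
obs=[(W,(.08,.06,.06),g(104,87)),(W,(.08,-.06,.06),g(683,190)),(W,(.08,.06,.012),g(103,150)),(W,(.08,-.06,.012),g(665,250)),(W,(.092,.06,.06),g(118,37)),(W,(.092,-.06,.06),g(688,135))]
p,r=fit(obs,[.54,-.213,.1]); print('stand',p,r.round(1).tolist())
def ell(c,xy,z):
    a=np.linspace(0,2*np.pi,60); e=proj(c,np.c_[xy[0]+.017*np.cos(a),xy[1]+.017*np.sin(a),z+0*a]); return np.array([e[:,0].min(),e[:,0].max(),e[:,1].min(),e[:,1].max()])
t=[190+267/4,190+463/4,330+43/4,330+235/4]
def loc(x):
    x=x-p[:2]; c,s=np.cos(p[2]),np.sin(p[2]); return (c*x[0]+s*x[1],-s*x[0]+c*x[1])
R=least_squares(lambda q: ell(W,q,.112)-t,[.6,-.205]); print('top',R.x,R.fun.round(1),loc(R.x))
b=[190+300/4,190+467/4,330+374/4]
R=least_squares(lambda q: ell(W,q,.012)[[0,1,3]]-b,[.6,-.205]); print('foot',R.x,R.fun.round(1),loc(R.x))
```

```text
stand [ 0.53858827 -0.21283937  0.09764575] [[-2.3, -0.4], [0.4, 0.0], [8.0, 3.0], [-0.2, 1.9], [-1.4, -1.7], [0.8, -1.0]]
top [ 0.60145265 -0.20975913] [-0.7  0.8 -0.8  0.7] (np.float64(0.06286521897218324), np.float64(-0.0030631173928161023))
foot [ 0.60070611 -0.20787549] [ 1.2 -1.2  0.1] (np.float64(0.06230587395173076), np.float64(-0.001115667950564887))
```

Run:
```python
from h import *
f=vision.grab_frame('side')[:,:,::-1]; cv2.imwrite('pics/side21.png',f)
```

```text
(no output)
```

View pics/side21.png

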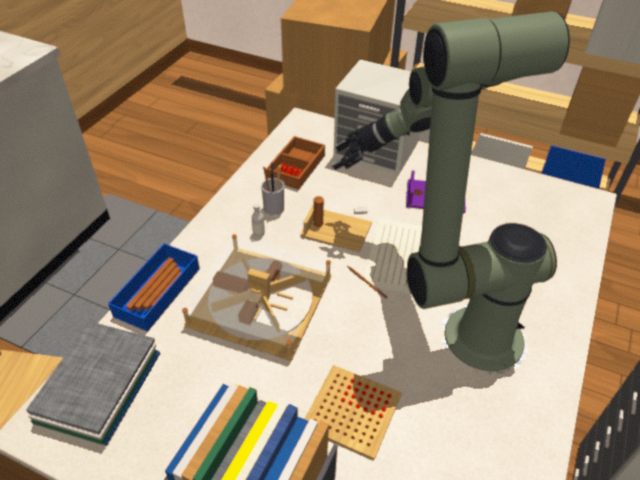

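The side view shows the column upright at the stop (318,210). The empty bay faces the opening, the three other solids are in their bays, and the other things look unmoved.

```bash
python3 -c "
from station import bot
print(bot.close_job())"
```

```text
the job is handed in; nothing more can be done
None
```

I turned the disc about 65° clockwise by its knob, so the column's bay faced the opening. I then lifted the column out, stood it upright on the inlay against the stop, let go and backed the arm clear. The job was handed in about 37 s into the 72 s allowed.

**Last checks:**
- **Bay:** after the turn, the opening's middle line measured 4.8°, the column 5.1° and the knob 4.75°, so the bay faces it squarely.
- **Column on the stand:** its axis measures about x = 62.5 mm, y = −1 to −3 mm in the stand's frame; the target is 62, 0. It stands upright, with roughly 1 mm or less to the stop.
- **Everything else:** the other three solids are in their bays, and the remaining things look unmoved in the side view.

**What went wrong or disagreed:**
- Joint 4's range did not let the tool go fully level, so the column was still leaning when it reached the stand.
- Pressing and dragging it on the board made it slide instead of turning upright.
- It then brushed the stop while leaning, with about 13 N at the wrist.
- I backed off, released it at about 10° of lean so it settled upright, then regripped it and moved it up to the stop, pressing the stop with up to about 14 N.
- With the column released there just before the final nudge, the side camera put it at 53 mm and the other two at 59–60 mm. The final figures come from a closer wrist view.

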